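# Steady the drop hook and hang the loaded carrier on it

### The job

The drop hook on the bench stand is swinging: steady it with a light touch of the fingers, take the fingers away and let it hang still by itself. Then pick up the parts carrier that has the small carton in it and hang it by the raised middle of its handle bar on the hook, and let go so that it hangs there level and almost without rocking, with the carton still in its middle compartment. Leave the empty carrier and everything else standing where it is.

Things in the scene. Friction and masses are not known exactly. Their poses are not given: they have to be found in the camera images.
- stand: Grey steel bench stand, fixed. Origin on the bench, plumb below the hook's hinge pin. Its axes: x away from the robot, y left, z up. Post 30 x 30 mm centred at x = 155 mm; base plate 10 mm thick, x = 60 to 230, y = -75 to 75 mm; arm 24 x 24 mm from the post forward to x = -10 mm, underside 393 mm above the bench. Hinge pin along x, 370 mm above the bench.
- hook (a joint): Swing of the steel drop hook about the hinge pin (the stand's x axis), rad; 0 = hanging plumb, where it balances; positive = lower end swings to the stand's +y. Almost frictionless: it would go on for minutes. 160 g, a 12 mm round bar bent to a J in the stand's y-z plane, mouth to the stand's -y.
- hook_seat (a point): On the hook: lowest point of the inside of the J, where the load rests. When plumb it is 168 mm straight below the pin. Bar centre line, mm (y, z from the pin, plumb): (0, 0), (0, -70), (30, -100), (36, -115), (36, -145), (26, -163), (10, -174), (-10, -174), (-26, -163), (-34, -146), (-46, -134).
- hook_tip (a point): On the hook: centre of the 19 mm ball that ends the J. When plumb 46 mm to the stand's -y and 134 mm below the pin. The mouth is the gap between it and the shank.
- hook_back (a point): On the hook: outer (+y) face of the straight upright back of the J. When plumb 42 mm to the stand's +y and 130 mm below the pin; the straight part is 30 mm high.
- carrier: The loaded parts carrier: aluminium tray 180 (x) x 92 (y) x 35 mm high, 0.2 kg (varies), a fixed handle bar above it along its x axis, held by end plates 34 mm wide at x = +-88 mm, up to 124 mm high. Origin under the tray's centre; the -x end faces the robot. Dividers 29 mm high at x = +-38 mm enclose the middle compartment.
- carrier_bail (a point): Underside of the raised middle of the loaded carrier's bar, 132 mm above the carrier's origin; it lies on hook_seat when hung. There the bar is a 10 mm round rod, its centre line rising from z = 115 at |x| = 28 to 137 at |x| = 9 mm, level between.
- carrier_grip (a point): Middle of the near straight part of the loaded carrier's bar: x = -60, y = 0, z = 115 mm in the carrier. The bar's straight parts, |x| = 28 to 86 mm, are flat steel 10 mm wide (y) and 14 mm high: grip across y.
- carton: White carton, 62 x 62 x 34 mm, 0.06 kg, lying loose in the middle compartment of the loaded carrier (tray floor 4 mm thick). Origin under its centre.
- empty_carrier: A second carrier, exactly like the loaded one but empty; which of the two places it has varies. To be left alone.
- spray_can: Bystander: spray can with a cap, 59 mm across, 225 mm tall, upright. Origin under its centre, as for all that follow.
- tin: Bystander: brown tin, 68 mm across, 58 mm tall.
- tall_carton: Bystander: brown carton standing on end, 65 x 110 x 160 mm tall.
- oiler: Bystander: blue oil can with a thin spout, 57 mm across, 160 mm tall.
- masking_tape: Bystander: roll of tape lying flat, 100 mm across, 25 mm high.
- tape_measure: Bystander: tape measure, 36 x 85 x 62 mm.

How it is judged:
By the outcome, as a careful person would: the job done as asked, in the order asked, and still so for the second after the job is handed in, with the robot touching nothing.
It also fails if it takes over 72 s, if anything falls off the work surface, if the arm or the gripper's body presses on something with over 40 N, if the wrist force passes 120 N, or if a joint passes its speed limit or range.

### The arm

A 7-joint arm with a two-finger parallel gripper is mounted at the origin on a cart in front of the work surface, level with it; the furniture and walls round the work are solid. World frame = base frame: x ahead of the robot, y to its left, z up, the work surface at z = 0. Lengths are in m, angles in rad, forces in N, time in s.
With the tool pointing down it reaches from about 0.425 to 0.925 m from the base axis. Payload 6.8 kg.
Tool frame: the origin (TCP) lies where the fingers leave the gripper's body, on its centre line; the fingertips stand 73 mm ahead of it and the grasp point (between the pads) lies 54 mm ahead of it; z points along the fingers, y is the line along which they close (so a half turn about z gives the same grasp; the last joint's range is limited). The gripper opens to 85 mm and grips with 20 to 120 N. Pads are 22 mm wide; open, the fingers measure 114 mm over their backs; the gripper's body (76 mm by 85 mm) begins 54 mm behind the grasp point. The pads swing forward as they close: fully open they stand 13 mm farther back than shut.
Start: joints at [-1.417, 0.477, 0.022, 1.555, -0.011, 1.109, -0.083], TCP at [0.175, 0.652, 0.304] pointing down, gripper open.
Joint ranges: [-2.96, 2.96], [-0.34, 2.1], [-1.41, 1.46], [0.24, 2.44], [-1.37, 4.51], [0.17, 1.92], [-2.96, 2.96]. Speed limits (rad/s): [2.39, 2.39, 3.14, 3.14, 3.14, 3.14, 3.14].

### API

Orientations are given as a rotation vector (axis times angle).
In Python, from bench import r gives the robot as it stands.
- The arm moves only by the shell command python3 drive.py 'ROWS' [OPENING] [FORCE]. ROWS is rows parted by semicolons, their numbers by spaces, 1 to 5 of them, each of 6 numbers: dx, dy, dz in m, then a rotation vector rx, ry, rz in rad; each row is the pose to reach, as a shift and turn from the pose commanded when the command began, along the tool's axes at that moment; what a row does not reach only later rows make up. A row lasts 1/10 s, in which the tool goes at most 0.05 m and 0.15 rad, less where a joint would pass 70% of its speed; a pose out of reach is approached as far as the arm can. OPENING is the finger opening in m, set as the command begins (- or left out keeps the last). The fingers move at their own pace and stop on an object; FORCE is the grip in N (left out, the last holds). Time passes only in rows, so rows that do not move let the fingers close. It prints the time, the measured TCP pose, the force, the opening and the grip force at its end.
- r.get_obs(): the state, without advancing time (a new reading comes with each control period).
- r.grab_frame(name): name is "scene" or "top"; returns (picture, depth): 420x560x3 uint8, blue, green, red; 420x560 float32, m along the optical axis (not along the pixel's ray), 0 where there is no reading.
- r.camera_info(name): a dict with "camera_matrix" (3x3 intrinsics, pixels), "k1" (the pictures are not rectified: a ray, as slopes to the right and down, at radius r is drawn at 1 + k1 r^2 times it, then the intrinsics apply), "R" (3x3) and "t" (3): a world point X has camera coordinates R X + t. Camera axes: x right, y down, z forward; pixel columns grow to the right and rows downward; lengths in m; the calibration is good to about 2 mm. A picture is of the moment at which its call begins. camera_info takes no time and is no camera call.
- r.hand_in(): hands the job in; it is judged then, once.
The state is a dict: "clock": time; "joints": joint angles; "qvel": joint speeds; "tau": joint torques, N m; "tcp_pos": TCP position; "orientation": TCP orientation; "contact_force": force on the tool from outside, world axes, zero at the start; "moment": the same for the moment, N m; "grip_width": finger opening in m; "gripper_force": force on a finger pad.
Only numpy, scipy, OpenCV 4.12 (cv2) and the standard library are available. Lean on these libraries where they do the work, as an engineer would, in place of code of your own. Each camera call takes 0.05 s, during which the arm holds its last target. There are 200 camera calls.

## Working session

There is one attempt and no reset: what is moved stays moved. The work goes in short steps, Python scripts to look and compute and a shell command to move; the robot and the scene stay as the last step left them, time stands still between calls to the robot, and variables do not carry over. Pictures are saved under pics/ and viewed, at most 10 in all, crops included, and the job is handed in when it is done.

```bash
ls; mkdir -p pics
cat > h.py <<'E'
import numpy as np, cv2
from bench import r
def pts(name, depth):
    c=r.camera_info(name); K=np.array(c["camera_matrix"]); k=c["k1"]; R=np.array(c["R"]); t=np.array(c["t"]).ravel()
    h,w=depth.shape; u,v=np.meshgrid(np.arange(w),np.arange(h))
    p=np.stack([u,v],-1).reshape(-1,1,2).astype(float)
    n=cv2.undistortPoints(p,K,np.array([k,0,0,0,0.])).reshape(h,w,2)
    X=np.dstack([n[...,0]*depth,n[...,1]*depth,depth])
    W=(X-t)@R
    W[depth<=0]=np.nan
    return W
def proj(name,P):
    c=r.camera_info(name); K=np.array(c["camera_matrix"]); R=np.array(c["R"]); t=np.array(c["t"]).ravel()
    return cv2.projectPoints(np.atleast_2d(P).astype(float),cv2.Rodrigues(R)[0],t,K,np.array([c["k1"],0,0,0,0.]))[0].reshape(-1,2)
E
python3 - <<'E'
from h import *
for n in ("scene","top"):
    im,d=r.grab_frame(n); cv2.imwrite(f"pics/{n}0.png",im); np.save(n+"0.npy",d); np.save(n+"0i.npy",im)
    c=r.camera_info(n); print(n,-np.array(c["R"]).T@np.array(c["t"]).ravel(),np.array(c["R"])[2])
o=r.get_obs(); print(o["clock"],o["tcp_pos"],o["orientation"])
E
```

```text
bench.py
drive.py
pics
scene [-0.5033122   0.53537618  1.16454548] [ 0.65855109 -0.35599321 -0.66300777]
top [0.19041163 0.01128575 1.45157061] [ 0.20250113  0.01218315 -0.97920624]
0.1 [0.17461048 0.65158668 0.30300588] [-4.10040431e-01 -3.11461806e+00  2.61783161e-03]
```

View pics/scene0.png

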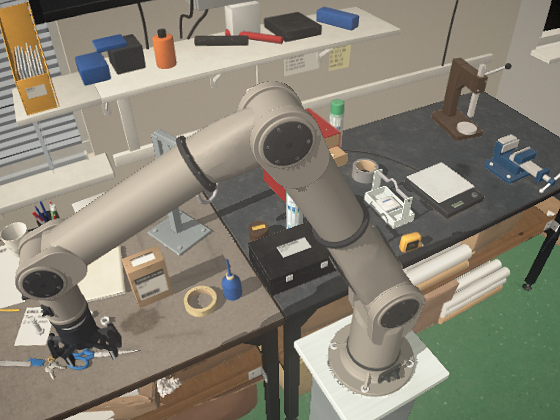

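View pics/top0.png

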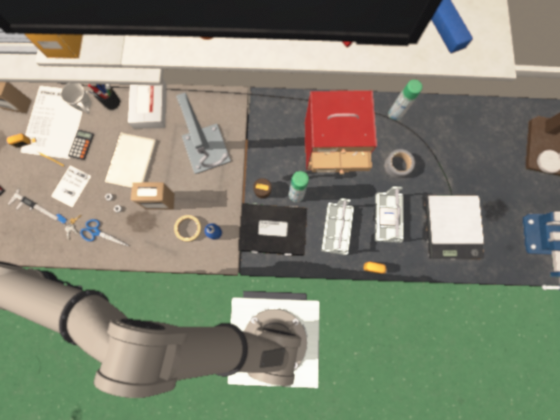

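The scene view shows the stand at about (180,200), partly behind the arm, and the carriers around (385,200). In the top view the stand is at (205,148) and the carriers are at (338,227) and (390,213). I'll crop and enlarge both areas.

Run:
```python
from h import *
t=np.load("top0i.npy");s=np.load("scene0i.npy")
a=cv2.resize(t[170:260,310:430],(480,360),interpolation=2); b=cv2.resize(t[85:175,165:245],(320,360),interpolation=2)
c=cv2.resize(s[120:260,130:230],(171,240),interpolation=2); c=cv2.resize(s[120:190,350:430],(274,240)); e=cv2.resize(s[120:260,130:270],(240,240),interpolation=2)
cv2.imwrite("pics/crop.png",np.vstack([np.hstack([a,b]),np.hstack([c,e,np.zeros((240,286,3),np.uint8)])]))
for n,im in(("top",t),("scene",s)):
    W=pts(n,np.load(n+"0.npy"))
    np.save(n+"W.npy",W)
W=np.load("topW.npy")
for u,v in[(338,227),(390,213),(205,148),(221,157),(185,100),(213,231),(188,228),(300,178),(262,187),(150,190),(375,268)]: print(u,v,W[v,u].round(3))
W=np.load("sceneW.npy")
for u,v in[(165,132),(178,235),(205,190),(290,210),(375,175)]: print(u,v,W[v,u].round(3))
```

```text
338 227 [ 0.424 -0.229  0.005]
390 213 [ 0.479 -0.418  0.039]
205 148 [0.716 0.296 0.017]
221 157 [0.607 0.198 0.235]
185 100 [0.716 0.287 0.416]
213 231 [0.38  0.232 0.078]
188 228 [ 0.399  0.341 -0.002]
300 178 [ 0.547 -0.067  0.225]
262 187 [0.556 0.064 0.055]
150 190 [0.504 0.448 0.159]
375 268 [ 0.272 -0.352  0.065]
165 132 [0.706 0.281 0.415]
178 235 [0.699 0.307 0.011]
205 190 [ 0.9    0.13  -0.003]
290 210 [ 0.532 -0.041  0.107]
375 175 [ 0.557 -0.409  0.101]
```

View pics/crop.png

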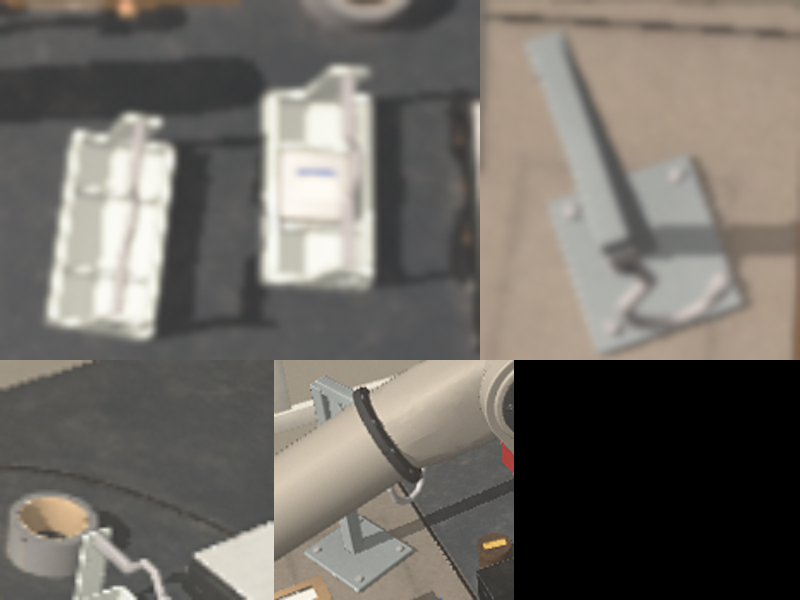

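The loaded carrier is the right one, at top (390,213), with the white carton in its middle. The hook lies below the arm tip at top (221,157), with its mouth toward the right. Next I'll measure stand, hook and carrier from the depth points.

Run:
```python
from h import *
im=np.load("top0i.npy")
P=np.load("topW.npy").reshape(-1,3); hsv=cv2.cvtColor(im,cv2.COLOR_BGR2HSV).reshape(-1,3)
def box(x0,x1,y0,y1,z0,z1,P=P):
    return P[(P[:,0]>x0)&(P[:,0]<x1)&(P[:,1]>y0)&(P[:,1]<y1)&(P[:,2]>z0)&(P[:,2]<z1)]
def rect(Q,m=1):
    (c,s,a)=cv2.minAreaRect(Q[:,:2].astype(np.float32)*1000); return np.round(c,1),np.round(s,1),round(a,1)
def line(Q):
    m=Q[:,:2].mean(0);u=np.linalg.svd(Q[:,:2]-m)[2][0]; u*=np.sign(u[0]); return m,u,np.degrees(np.arctan2(u[1],u[0]))
A=box(.5,.9,.1,.4,.40,.43); m,u,a=line(A); s=(A[:,:2]-m)@u
print("arm",len(A),A[:,2].mean(),a,m,rect(A),"front",m+u*s.min())
B=box(.5,.95,.1,.4,.004,.016); 
print("base",len(B),rect(B))
H=box(.5,.75,.1,.35,.15,.30); print("hook",len(H),H[np.argsort(H[:,1])][::6].round(3).tolist())
for y0,y1 in((-.34,-.16),(-.50,-.35)):
    T=box(.3,.62,y0,y1,.025,.15); print("tray",len(T),rect(T),T[:,2].max())
    Bz=T[T[:,2]>.095]; print(" bar",len(Bz),line(Bz),Bz[np.argsort(Bz[:,0])][::5].round(3).tolist())
S=np.load("sceneW.npy").reshape(-1,3)
for y0,y1 in((-.34,-.16),(-.50,-.35)):
    Bz=box(.3,.62,y0,y1,.095,.16,S); print("scene bar",len(Bz),line(Bz),Bz[np.argsort(Bz[:,0])][::6].round(3).tolist())
H=box(.5,.75,.1,.35,.15,.33,S); print("hookS",H[np.argsort(H[:,1])][::6].round(3).tolist())
```

```text
arm 490 0.4153962626836076 22.26155975064438 [0.65392171 0.26906956] (array([659.5, 273. ]), array([179.8,  28.8]), 21.6) front [0.57690325 0.23754233]
base 1615 (array([724.5, 249.4]), array([298.2, 448.5]), 89.7)
hook 233 [[0.607, 0.176, 0.246], [0.608, 0.182, 0.254], [0.602, 0.185, 0.25], [0.611, 0.189, 0.252], [0.602, 0.191, 0.23], [0.602, 0.195, 0.23], [0.6, 0.198, 0.224], [0.599, 0.203, 0.215], [0.596, 0.208, 0.203], [0.598, 0.214, 0.206], [0.591, 0.219, 0.196], [0.592, 0.225, 0.202], [0.588, 0.231, 0.203], [0.593, 0.235, 0.199], [0.581, 0.239, 0.295], [0.585, 0.242, 0.293], [0.585, 0.245, 0.202], [0.585, 0.247, 0.21], [0.581, 0.249, 0.213], [0.578, 0.251, 0.222], [0.578, 0.253, 0.283], [0.585, 0.255, 0.219], [0.577, 0.257, 0.246], [0.576, 0.258, 0.259], [0.573, 0.26, 0.226], [0.574, 0.263, 0.263], [0.721, 0.283, 0.274], [0.724, 0.283, 0.237], [0.721, 0.284, 0.175], [0.727, 0.284, 0.284], [0.72, 0.285, 0.293], [0.722, 0.286, 0.164], [0.719, 0.287, 0.286], [0.72, 0.287, 0.213], [0.738, 0.288, 0.179], [0.72, 0.289, 0.185], [0.717, 0.29, 0.252], [0.721, 0.291, 0.267], [0.749, 0.29
[... 3402 characters left out ...]
.116], [0.551, -0.404, 0.112], [0.552, -0.403, 0.125], [0.554, -0.428, 0.119], [0.555, -0.413, 0.097], [0.557, -0.402, 0.122], [0.559, -0.408, 0.096]]
hookS [[0.605, 0.167, 0.255], [0.616, 0.174, 0.246], [0.613, 0.176, 0.241], [0.609, 0.179, 0.221], [0.61, 0.182, 0.218], [0.61, 0.186, 0.223], [0.609, 0.19, 0.217], [0.602, 0.194, 0.208], [0.607, 0.196, 0.197], [0.6, 0.201, 0.208], [0.606, 0.206, 0.206], [0.596, 0.211, 0.199], [0.601, 0.215, 0.205], [0.6, 0.221, 0.208], [0.586, 0.225, 0.216], [0.584, 0.23, 0.212], [0.587, 0.235, 0.216], [0.584, 0.239, 0.219], [0.584, 0.241, 0.228], [0.586, 0.243, 0.232], [0.58, 0.246, 0.253], [0.578, 0.247, 0.247], [0.586, 0.251, 0.247], [0.734, 0.317, 0.321]]
```

```bash
cat >> h.py <<'E'
from scipy.spatial.transform import Rotation as Ro
def box(P,x0,x1,y0,y1,z0,z1):
    return P[(P[:,0]>x0)&(P[:,0]<x1)&(P[:,1]>y0)&(P[:,1]<y1)&(P[:,2]>z0)&(P[:,2]<z1)]
def rect(Q):
    (c,s,a)=cv2.minAreaRect(Q[:,:2].astype(np.float32)*1000); return np.round(c,1),np.round(s,1),round(a,1)
def line(Q):
    m=Q[:,:2].mean(0);u=np.linalg.svd(Q[:,:2]-m)[2][0]; u*=np.sign(u[0]); return m,u,np.degrees(np.arctan2(u[1],u[0]))
def tool(yaw,tilt):
    # columns x,y,z; z forward-down, tilt from vertical toward +x', y along -y'
    a=Ro.from_euler('z',yaw,degrees=True).as_matrix()
    z=np.array([np.sin(np.radians(tilt)),0,-np.cos(np.radians(tilt))]); y=np.array([0,-1.,0]); x=np.cross(y,z)
    return a@np.column_stack([x,y,z])
def rel(p,R):
    o=r.get_obs(); Rc=Ro.from_rotvec(o["orientation"]).as_matrix()
    rv=min((Ro.from_matrix(Rc.T@R@np.diag(s)).as_rotvec() for s in ([1,1,1],[-1,-1,1])),key=np.linalg.norm)
    return (Rc.T@(np.array(p)-o["tcp_pos"])).round(4), rv.round(4)
E
python3 - <<'E'
from h import *
for n in("top","scene"):
    W=np.load(n+"W.npy"); im=np.load(n+"0i.npy"); hsv=cv2.cvtColor(im,cv2.COLOR_BGR2HSV)
    P=W.reshape(-1,3)
    sel=(hsv[...,0].ravel()>80)&(hsv[...,0].ravel()<125)&(hsv[...,1].ravel()>15)
    Q=P[sel]; 
    for z0,z1 in((.003,.018),(.407,.423)):
        B=box(Q,.55,.88,.12,.42,z0,z1); print(n,z0,len(B),rect(B) if len(B)>3 else 0,B[:,2].mean(), line(B))
    C=box(Q,.55,.88,.12,.42,.05,.36); print("post",line(C),len(C))
o=r.get_obs(); print(Ro.from_rotvec(o["orientation"]).as_matrix().round(3))
E
```

```text
top 0.003 0 0 nan (array([nan, nan]), array([1., 0.]), np.float64(0.0))
top 0.407 0 0 nan (array([nan, nan]), array([1., 0.]), np.float64(0.0))
post (array([nan, nan]), array([1., 0.]), np.float64(0.0)) 0
scene 0.003 0 0 nan (array([nan, nan]), array([1., 0.]), np.float64(0.0))
scene 0.407 0 0 nan (array([nan, nan]), array([1., 0.]), np.float64(0.0))
post (array([nan, nan]), array([1., 0.]), np.float64(0.0)) 0
[[-0.966  0.259 -0.   ]
 [ 0.259  0.966 -0.002]
 [-0.    -0.002 -1.   ]]<stdin>:8: RuntimeWarning: Mean of empty slice.
  ret = ret.dtype.type(ret / rcount)
h.py:21: RuntimeWarning: Mean of empty slice.
  m=Q[:,:2].mean(0);u=np.linalg.svd(Q[:,:2]-m)[2][0]; u*=np.sign(u[0]); return m,u,np.degrees(np.arctan2(u[1],u[0]))
  ret = um.true_divide(
```

Run:
```python
from h import *
T=np.load("top0i.npy");hs=cv2.cvtColor(T,cv2.COLOR_BGR2HSV)
for u,v in((195,155),(210,165),(225,140),(190,110),(170,150),(215,180),(232,170)): print((u,v),T[v,u],hs[v,u])
def m(T): b=T.astype(int); return (b[...,0]>b[...,2]).ravel()
for n in("top","scene"):
    P=np.load(n+"W.npy").reshape(-1,3); Q=P[m(np.load(n+"0i.npy"))]
    for z0,z1 in((.001,.02),(.407,.423)):
        B=box(Q,.55,.88,.12,.42,z0,z1)
        if len(B)>9: print(n,z0,len(B),rect(B),B[:,2].mean(), line(B))
    C=box(Q,.62,.88,.2,.42,.05,.36); print("post",len(C), line(C) if len(C)>9 else 0)
```

```text
(195, 155) [171 175 174] [ 38   6 175]
(210, 165) [123 126 132] [ 10  17 132]
(225, 140) [107 119 131] [ 15  47 131]
(190, 110) [123 125 124] [ 45   4 125]
(170, 150) [135 151 169] [ 14  51 169]
(215, 180) [138 155 172] [ 15  50 172]
(232, 170) [139 156 173] [ 15  50 173]
post 0 0
scene 0.001 10 (array([677.1, 244.5]), array([251.7, 233.8]), 1.1) 0.004814088075149018 (array([0.66507423, 0.20271289]), array([0.39095218, 0.92041099]), np.float64(66.98624040793177))
post 0 0
```

Run:
```python
from h import *
for n in("top","scene"):
    T=np.load(n+"0i.npy"); s=cv2.cvtColor(T,cv2.COLOR_BGR2HSV)[...,1]<24
    P=np.load(n+"W.npy"); z=P[...,2]
    for z0,z1 in((-.005,.025),(.405,.425)):
        M=(s&(z>z0)&(z<z1)&(P[...,0]>.52)&(P[...,0]<.9)&(P[...,1]>.1)&(P[...,1]<.42)).astype(np.uint8)
        k,L,st,_=cv2.connectedComponentsWithStats(M); 
        if k<2: continue
        i=1+st[1:,4].argmax(); B=P[L==i]; l=line(B); t=(B[:,:2]-l[0])@l[1]
        print(n,z0,len(B),rect(B),B[:,2].mean().round(4),l[0],l[2],np.percentile(t,[0,1,99,100]))
    C=box(P.reshape(-1,3)[s.ravel()],.64,.85,.2,.4,.06,.36)
    if len(C)>9: print("post",len(C),C[:,:2].mean(0),rect(C))
```

```text
top -0.005 641 (array([710., 117.]), array([379.9,  34.1]), 0.0) 0.0005 [0.71459035 0.11548325] 0.3150739208098789 [-0.1945265  -0.19060768  0.18229154  0.18540403]
top 0.405 451 (array([657.8, 271.1]), array([174.4,  24. ]), 22.5) 0.4163 [0.65008687 0.26734299] 22.123985499343945 [-0.07862196 -0.07784808  0.0853327   0.09581197]
post 130 [0.72112675 0.28776925] (array([729.9, 287.7]), array([15.3, 32.2]), 78.2)
scene -0.005 1341 (array([726. , 297.4]), array([187.3, 160.1]), 23.3) 0.0088 [0.70639575 0.29975288] 51.02948660688847 [-0.10086826 -0.09139443  0.1048243   0.12154507]
scene 0.405 190 (array([687.3, 284.6]), array([113.6,  27.7]), 22.9) 0.414 [0.68450395 0.28735005] 20.139953049819493 [-0.05562243 -0.05135814  0.04575809  0.0580172 ]
post 198 [0.71827229 0.30383772] (array([719.4, 303.6]), array([42.9, 27.6]), 65.8)
```

```bash
cat >> h.py <<'E'
PIN=np.array([.5865,.2415,0]); YAW=22.3; Rs=Ro.from_euler('z',YAW,degrees=True).as_matrix()
def st(x,y,z): return PIN+Rs@np.array([x,y,z])
def go(G,yaw,tilt):
    R=tool(yaw,tilt); p,v=rel(np.array(G)-.054*R[:,2],R); print("move",p,v,"rows>=",max(np.linalg.norm(p)/.05,np.linalg.norm(v)/.15).round(1))
def where():
    o=r.get_obs(); R=Ro.from_rotvec(o["orientation"]).as_matrix(); g=o["tcp_pos"]+.054*R[:,2]
    print("clk",o["clock"],"G",g.round(4),"stand",(Rs.T@(g-PIN)).round(4),"F",np.round(o["contact_force"],2),"M",np.round(o["moment"],2),"w",o["grip_width"],"j",np.round(o["joints"],2))
E
python3 - <<'E'
from h import *
where(); go(st(0,.14,.245),YAW,40)
E
```

```text
clk 0.1 G [0.1746 0.6515 0.249 ] stand [-0.2255  0.5356  0.249 ] F [-0.9  -0.25  0.82] M [-0.03 -0.04  0.  ] w 0.08511546193222111 j [-1.42  0.48  0.02  1.56 -0.01  1.11 -0.08]
move [-0.3915 -0.1992  0.017 ] [-0.2287 -0.6733 -0.6234] rows>= 8.8
```

```bash
python3 drive.py '-0.04 -0.02 -0.005 -0.023 -0.067 -0.062; -0.08 -0.04 -0.01 -0.046 -0.135 -0.125; -0.12 -0.06 -0.015 -0.069 -0.2 -0.187; -0.16 -0.08 -0.02 -0.09 -0.27 -0.25; -0.2 -0.1 -0.02 -0.115 -0.337 -0.312' 0 20
python3 - <<'E'
from h import *
where(); go(st(0,.14,.245),YAW,40)
E
```

```text
clock: 0.6
tcp_pos: [0.3431, 0.5027, 0.3245]
orientation: [-0.079, 2.788, 0.1]
contact_force: [0.8, -0.4, 0.5]
grip_width: 0.0124
gripper_force: 0.0
clk 0.6 G [0.3616 0.507  0.2739] stand [-0.1074  0.331   0.2739] F [ 0.79 -0.42  0.49] M [-0.07  0.28 -0.02] w 0.012352512659824778 j [-1.3   0.26  0.12  1.87  0.35  0.84  0.23]
move [-0.129  -0.1571  0.0782] [-0.1108 -0.3324 -0.3095] rows>= 4.4
```

```bash
python3 drive.py '-0.03 -0.035 0.015 -0.022 -0.066 -0.062; -0.06 -0.07 0.03 -0.045 -0.133 -0.124; -0.09 -0.11 0.05 -0.067 -0.2 -0.186; -0.11 -0.14 0.065 -0.09 -0.266 -0.248; -0.129 -0.157 0.078 -0.11 -0.332 -0.31'
python3 - <<'E'
from h import *
where(); go(st(0,.07,.24),YAW,40)
for i in range(12):
    im,d=r.grab_frame("top"); P=pts("top",d).reshape(-1,3); L=(P-PIN)@Rs
    H=box(L,-.02,.012,-.12,.075,.18,.34); H=H[H[:,2]<.33]
    print(r.get_obs()["clock"],len(H),"ymin",H[np.argsort(H[:,1])[:15]].mean(0).round(4),"low y",H[H[:,2]<.215].mean(0).round(3))
cv2.imwrite("pics/t1.png",cv2.resize(im[60:240,140:380],(800,600)));
E
```

```text
clock: 1.1
tcp_pos: [0.5008, 0.3541, 0.2848]
orientation: [-0.469, 2.409, 0.168]
contact_force: [2.1, -0.3, 1.0]
grip_width: -0.0001
gripper_force: 0.0
clk 1.1 G [0.5329 0.3669 0.2433] stand [-0.002   0.1364  0.2433] F [ 2.11 -0.34  1.  ] M [-0.2   0.49 -0.03] w -9.296667552048107e-05 j [-1.17  0.23  0.39  2.16  0.98  0.23  0.23]
move [ 0.0006 -0.0666  0.0041] [-0.0044 -0.0037 -0.0029] rows>= 1.3
1.15 164 ymin [-0.001   0.0024  0.2329] low y [-0.001  0.051  0.21 ]
1.2 188 ymin [-0.0026 -0.0129  0.2342] low y [-0.002  0.036  0.207]
1.25 183 ymin [-0.0018 -0.0345  0.2372] low y [-0.001  0.018  0.205]
1.3 171 ymin [-0.0009 -0.0578  0.2455] low y [-0.002 -0.007  0.205]
1.35 162 ymin [-0.0014 -0.077   0.2547] low y [-0.001 -0.031  0.206]
1.4 168 ymin [-0.0008 -0.0924  0.267 ] low y [-0.001 -0.049  0.21 ]
1.45 162 ymin [-0.0019 -0.1006  0.2712] low y [-0.001 -0.058  0.212]
1.5 164 ymin [-0.002  -0.1008  0.2712] low y [-0.002 -0.06   0.212]
1.55 168 ymin [-0.0016 -0.0945  0.2682] low y [-0.001 -0.048  0.211]
1.6 169 ymin [-0.0009 -0.0806  0.2564] low y [-0.002 -0.033  0.207]
1.65 170 ymin [-0.0028 -0.0609  0.2476] low y [-0.002 -0.012  0.205]
1.7 178 ymin [-0.0023 -0.0389  0.2381] low y [-0.002  0.014  0.204]
```

View pics/t1.png

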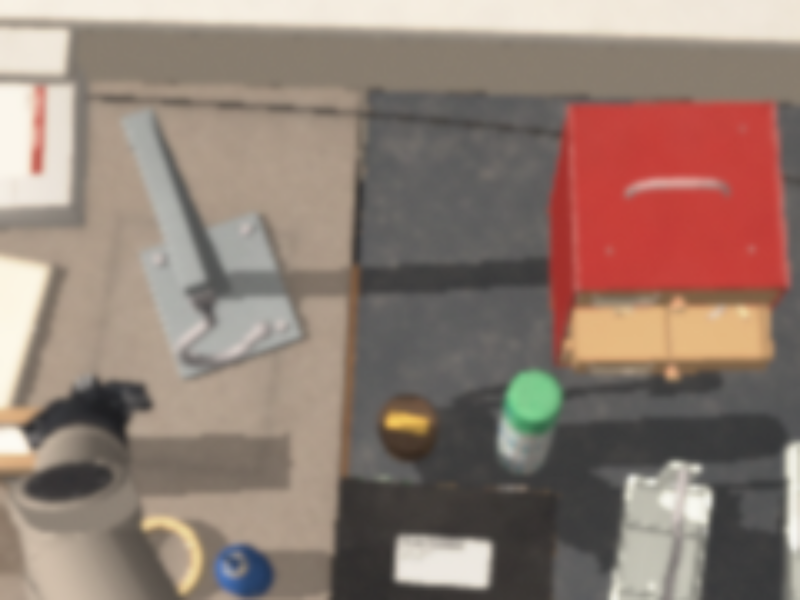

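The view from above at 1.7 s shows the hook swinging through (210,340) in the crop, about ±0.33 rad around plumb. The closed gripper waits on its +y side at (90,400). I'll bring the finger up to the hook's back slowly.

```bash
python3 drive.py '0 -0.018 0.002 0 0 0; 0 -0.032 0.003 0 0 0; 0 -0.036 0.003 0 0 0; 0 -0.04 0.003 0 0 0; 0 -0.043 0.003 0 0 0' | grep force
python3 drive.py '0 -0.003 0 0 0 0; 0 -0.006 0 0 0 0; 0 -0.009 0 0 0 0; 0 -0.012 0 0 0 0; 0 -0.015 0 0 0 0'| grep force
python3 drive.py '0 -0.003 0 0 0 0; 0 -0.006 0 0 0 0; 0 -0.009 0 0 0 0; 0 -0.012 0 0 0 0; 0 -0.014 0 0 0 0'| grep force
python3 drive.py '0 -0.002 0 0 0 0; 0 -0.004 0 0 0 0; 0 -0.006 0 0 0 0; 0 -0.008 0 0 0 0; 0 -0.01 0 0 0 0'| grep force
cat >> h.py <<'E'
def hook(n,ymax=.03):
    for i in range(n):
        im,d=r.grab_frame("top"); P=pts("top",d).reshape(-1,3); L=(P-PIN)@Rs
        H=box(L,-.02,.012,-.12,ymax,.18,.33)
        if len(H)<20: print("no hook",len(H)); continue
        print(round(r.get_obs()["clock"],2),len(H),"ymin",H[np.argsort(H[:,1])[:15]].mean(0).round(4),"low",H[H[:,2]<.215].mean(0).round(4))
    return im
E
python3 - <<'E'
from h import *
where(); im=hook(6); cv2.imwrite("pics/t2.png",cv2.resize(im[60:240,140:380],(800,600)))
E
```

```text
contact_force: [0.6, 1.3, 0.6]
gripper_force: 0.0
contact_force: [0.2, -0.2, 0.0]
gripper_force: 0.0
contact_force: [-0.4, 0.0, 0.1]
gripper_force: 0.0
contact_force: [0.1, -0.4, -0.1]
gripper_force: 0.0
clk 3.7 G [0.5642 0.2962 0.2419] stand [1.000e-04 5.900e-02 2.419e-01] F [ 0.09 -0.42 -0.07] M [-0.27  0.65  0.02] w -3.407321412172702e-05 j [-0.79  0.2   0.14  2.18  1.02  0.18  0.33]
3.75 124 ymin [-0.0011 -0.0509  0.2429] low [-0.0009 -0.0113  0.2031]
3.8 135 ymin [-0.0007 -0.0548  0.2448] low [-0.0008 -0.013   0.2035]
3.85 143 ymin [-0.0014 -0.0582  0.2464] low [-0.0013 -0.0161  0.2041]
3.9 155 ymin [-0.0013 -0.0613  0.2466] low [-0.001  -0.016   0.2037]
3.95 158 ymin [-0.0004 -0.0621  0.2465] low [-0.0009 -0.0177  0.2039]
4.0 154 ymin [-0.0023 -0.0609  0.2461] low [-0.0008 -0.0148  0.2037]
```

```bash
python3 drive.py '0 -0.001 0 0 0 0; 0 -0.002 0 0 0 0; 0 -0.003 0 0 0 0; 0 -0.004 0 0 0 0; 0 -0.005 0 0 0 0' | grep force
python3 drive.py '0 -0.001 0 0 0 0; 0 -0.002 0 0 0 0; 0 -0.003 0 0 0 0; 0 -0.003 0 0 0 0; 0 -0.003 0 0 0 0'| grep force
python3 drive.py '0 0 0 0 0 0; 0 0 0 0 0 0; 0 0 0 0 0 0; 0 0 0 0 0 0; 0 0 0 0 0 0'| grep force
python3 drive.py '0 0 0 0 0 0; 0 0 0 0 0 0; 0 0 0 0 0 0; 0 0 0 0 0 0; 0 0 0 0 0 0'| grep force
python3 - <<'E'
from h import *
where(); hook(10)
E
```

```text
contact_force: [-0.1, 1.1, 0.2]
gripper_force: 0.0
contact_force: [1.5, 0.3, 0.1]
gripper_force: 0.0
contact_force: [0.8, -0.1, 0.3]
gripper_force: 0.0
contact_force: [-0.1, 0.1, -0.0]
gripper_force: 0.0
clk 6.0 G [0.5672 0.2888 0.2418] stand [1.000e-04 5.110e-02 2.418e-01] F [-0.13  0.12 -0.01] M [-0.24  0.61  0.04] w 3.31913938416497e-07 j [-0.73  0.2   0.09  2.18  1.03  0.17  0.34]
6.05 130 ymin [-0.0014 -0.0547  0.2441] low [-0.0007 -0.018   0.2037]
6.1 130 ymin [-0.0013 -0.0547  0.2437] low [-0.0007 -0.0188  0.2038]
6.15 129 ymin [-0.0016 -0.0547  0.2446] low [-0.001  -0.018   0.2043]
6.2 128 ymin [-0.0013 -0.0547  0.2438] low [-0.0012 -0.019   0.2054]
6.25 128 ymin [-0.0014 -0.0547  0.244 ] low [-0.0013 -0.0187  0.2051]
6.3 128 ymin [-0.0017 -0.0547  0.2447] low [-0.0008 -0.0186  0.2041]
6.35 129 ymin [-0.0014 -0.0547  0.244 ] low [-0.0008 -0.0185  0.2042]
6.4 128 ymin [-0.0011 -0.0547  0.2431] low [-0.001  -0.0187  0.2044]
6.45 129 ymin [-0.0016 -0.0547  0.2446] low [-0.0008 -0.0185  0.2042]
6.5 129 ymin [-0.0014 -0.0547  0.2439] low [-0.0009 -0.0185  0.2048]
```

```bash
python3 drive.py '0 0.0003 0 0 0 0; 0 0.0007 0 0 0 0; 0 0.001 0 0 0 0; 0 0.0014 0 0 0 0; 0 0.0018 0 0 0 0' | grep clock
python3 drive.py '0 0.0004 0 0 0 0; 0 0.0008 0 0 0 0; 0 0.0012 0 0 0 0; 0 0.0016 0 0 0 0; 0 0.002 0 0 0 0' | grep clock
python3 - <<'E'
from h import *
hook(2)
E
python3 drive.py '0 0.0004 0 0 0 0; 0 0.0008 0 0 0 0; 0 0.0012 0 0 0 0; 0 0.0016 0 0 0 0; 0 0.002 0 0 0 0' | grep clock
python3 drive.py '0 0.0005 0 0 0 0; 0 0.001 0 0 0 0; 0 0.0015 0 0 0 0; 0 0.002 0 0 0 0; 0 0.0025 0 0 0 0' | grep clock
python3 - <<'E'
from h import *
hook(2)
E
python3 drive.py '0 0.0005 0 0 0 0; 0 0.001 0 0 0 0; 0 0.0015 0 0 0 0; 0 0.002 0 0 0 0; 0 0.0025 0 0 0 0' | grep clock
python3 - <<'E'
from h import *
where(); hook(14)
E
```

```text
clock: 7.0
clock: 7.5
7.55 117 ymin [-0.0014 -0.0509  0.2438] low [-0.0015 -0.0144  0.204 ]
7.6 119 ymin [-0.0012 -0.0509  0.2432] low [-0.0018 -0.0129  0.2052]
clock: 8.1
clock: 8.6
8.65 124 ymin [-0.0019 -0.0505  0.2435] low [-0.0012 -0.0119  0.2041]
8.7 125 ymin [-0.001  -0.0509  0.2427] low [-0.0008 -0.0117  0.2029]
clock: 9.2
clk 9.2 G [0.5631 0.2988 0.2418] stand [1.000e-04 6.190e-02 2.418e-01] F [ 0.05 -0.45 -0.25] M [-0.24  0.65 -0.03] w -0.0002517914999506848 j [-0.76  0.2   0.09  2.18  1.05  0.19  0.3 ]
9.25 126 ymin [-0.0009 -0.0509  0.2424] low [-0.0009 -0.0093  0.2029]
9.3 125 ymin [-0.0008 -0.0505  0.2413] low [-0.0014 -0.0099  0.2038]
9.35 125 ymin [-0.0016 -0.0509  0.2442] low [-0.0015 -0.0103  0.2038]
9.4 124 ymin [-0.0014 -0.0509  0.2437] low [-0.0012 -0.0113  0.204 ]
9.45 125 ymin [-0.0012 -0.0509  0.2433] low [-0.0012 -0.0109  0.2037]
9.5 127 ymin [-0.0013 -0.0509  0.2436] low [-0.0013 -0.0105  0.2032]
9.55 127 ymin [-0.0008 -0.0509  0.2421] low [-0.001  -0.0115  0.2033]
9.6 126 ymin [-0.0016 -0.0509  0.2443] low [-0.0008 -0.0109  0.2027]
9.65 125 ymin [-0.0015 -0.0509  0.2439] low [-0.0011 -0.0109  0.2034]
9.7 121 ymin [-0.0013 -0.0509  0.2434] low [-0.0009 -0.0103  0.2032]
9.75 125 ymin [-0.0012 -0.0509  0.2433] low [-0.0011 -0.0109  0.2034]
9.8 127 ymin [-0.0013 -0.0509  0.2434] low [-0.0011 -0.0108  0.204 ]
9.85 126 ymin [-0.0009 -0.0509  0.2423] low [-0.0011 -0.0098  0.2037]
9.9 125 ymin [-0.0013 -0.0509  0.2434] low [-0.0008 -0.0103  0.2029]
```

```bash
python3 drive.py '0 0.008 0 0 0 0; 0 0.025 0 0 0 0; 0 0.05 0 0 0 0; 0 0.08 0 0 0 0; 0 0.1 0 0 0 0' 0.06| grep clock
python3 drive.py '0 0.01 -0.04 0 0 0; 0 0.01 -0.08 0 0 0; 0 0.01 -0.12 0 0 0; 0 0.01 -0.15 0 0 0;0 0.01 -0.16 0 0 0'| grep clock
cat > hk.py <<'E'
from h import *
def fit(n=1):
    for i in range(n):
        im,d=r.grab_frame("top"); P=pts("top",d).reshape(-1,3); L=(P-PIN)@Rs
        H=box(L,-.02,.012,-.12,.07,.18,.33); H=H[H[:,2]>.19]
        w=H[(H[:,2]<.215)]; v=H[(H[:,2]>.228)&(H[:,2]<.252)&(H[:,1]>0)]
        print(round(r.get_obs()["clock"],2),len(H),"yrange",np.percentile(H[:,1],[2,98]).round(4),"low",w.mean(0).round(4),"back",v.mean(0).round(4),len(v),"x",H[:,0].mean().round(4))
    return im,d
if __name__=="__main__":
    where(); im,d=fit(10)
    s,ds=r.grab_frame("scene"); L=(pts("scene",ds).reshape(-1,3)-PIN)@Rs; H=box(L,-.02,.02,-.12,.07,.19,.33); print("scene",len(H),np.percentile(H,[2,50,98],axis=0).round(4).tolist())
    cv2.imwrite("pics/t3.png",np.hstack([cv2.resize(im[110:200,170:270],(400,360),interpolation=2),cv2.resize(s[120:210,130:230],(400,360),interpolation=2)]))
    R=tool(-1.4,25); go([.466-.06,-.417,.25],-1.4,25)
E
python3 hk.py
```

```text
clock: 10.4
clock: 10.9
clk 10.9 G [0.4257 0.3629 0.3678] stand [-0.1027  0.1733  0.3678] F [ 0.17 -0.23  0.56] M [-0.26  0.64  0.02] w 0.059917181551532944 j [-0.96 -0.08 -0.07  2.14  0.72  0.61  0.42]
10.95 170 yrange [-0.0532  0.0368] low [-0.0013 -0.0035  0.2037] back [-0.0044  0.0329  0.2408] 10 x -0.0021
11.0 170 yrange [-0.0531  0.0367] low [-0.0012 -0.0025  0.2042] back [-0.0043  0.033   0.237 ] 11 x -0.0021
11.05 169 yrange [-0.0532  0.0369] low [-0.0014 -0.003   0.204 ] back [-0.0043  0.0329  0.2424] 9 x -0.0022
11.1 172 yrange [-0.0531  0.0368] low [-0.0015 -0.0024  0.2047] back [-0.004   0.0329  0.2371] 11 x -0.002
11.15 172 yrange [-0.0531  0.0369] low [-0.0014 -0.0039  0.2037] back [-0.0037  0.0327  0.2403] 8 x -0.0021
11.2 167 yrange [-0.0532  0.0369] low [-0.0016 -0.0021  0.2042] back [-0.0044  0.0332  0.2411] 10 x -0.0022
11.25 171 yrange [-0.0532  0.0374] low [-0.0014 -0.0016  0.2038] back [-0.0044  0.0332  0.241 ] 10 x -0.0022
11.3 168 yrange [-0.0532  0.0373] low [-0.0011 -0.0004  0.2037] back [-0.0038  0.0325  0.2417] 7 x -0.002
11.35 173 yrange [-0.0531  0.038 ] low [-0.0014 -0.001   0.2044] back [-0.0035  0.034   0.2415] 9 x -0.0022
11.4 171 yrange [-0.0531  0.0381] low [-0.0012 -0.0019  0.2036] back [-0.004   0.0344  0.2393] 10 x -0.0021
scene 80 [[-0.0071, -0.0297, 0.1928], [-0.0025, -0.0033, 0.203], [0.0033, 0.0323, 0.2178]]
move [ 0.2986 -0.7047 -0.1087] [0.2193 0.2536 0.348 ] rows>= 15.5
```

View pics/t3.png

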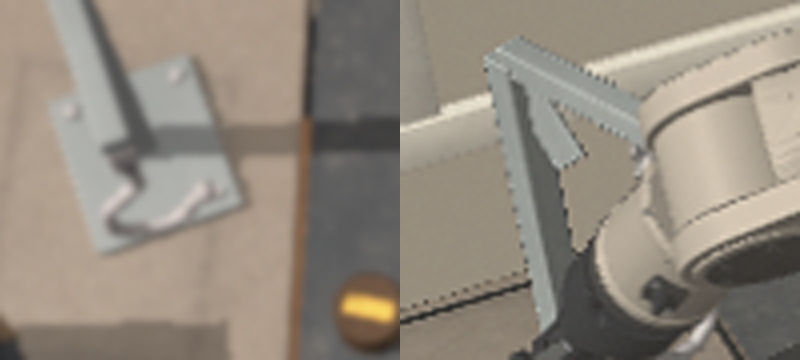

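The hook hangs still at 11.4 s. In the left crop it is the J at (105..215,190..225), its extents match the plumb geometry, and the stand pose fits within about 1 mm. Next is the transit to the loaded carrier.

Run:
```python
from h import *
go([.50,.02,.36],8,28)
```

```text
move [ 0.0382 -0.3382 -0.0342] [0.1366 0.2037 0.2054] rows>= 6.8
```

```bash
python3 drive.py '0.005 -0.045 -0.005 0.02 0.03 0.03; 0.01 -0.09 -0.01 0.04 0.06 0.06; 0.016 -0.14 -0.015 0.06 0.09 0.09; 0.022 -0.19 -0.02 0.08 0.12 0.12; 0.028 -0.24 -0.025 0.1 0.15 0.15' 0.06 60|grep tcp
python3 drive.py '0.003 -0.04 -0.003 0.015 0.02 0.02; 0.006 -0.08 -0.005 0.03 0.04 0.04; 0.008 -0.12 -0.008 0.03 0.05 0.05; 0.009 -0.16 -0.01 0.03 0.05 0.05; 0.01 -0.2 -0.012 0.03 0.05 0.05' |grep tcp
python3 - <<'E'
from h import *
where(); go([.408,-.417,.22],-1.2,25)
E
```

```text
tcp_pos: [0.4502, 0.1124, 0.4076]
tcp_pos: [0.4765, -0.0864, 0.4116]
clk 12.45 G [ 0.5018 -0.0824  0.3641] stand [-0.2013 -0.2676  0.3641] F [0.04 0.9  0.61] M [-0.03  0.45  0.  ] w 0.060106300532704826 j [-0.81 -0.29  0.78  2.14  0.2   0.72  1.59]
move [ 0.1892 -0.3137  0.0588] [0.0788 0.0568 0.1486] rows>= 7.4
```

```bash
python3 drive.py '0.025 -0.042 0 0.01 0.01 0.02; 0.05 -0.084 0.005 0.02 0.015 0.04; 0.075 -0.126 0.005 0.03 0.02 0.06; 0.1 -0.168 0.005 0.04 0.03 0.08; 0.125 -0.2 0.005 0.05 0.04 0.1' |grep tcp
python3 - <<'E'
from h import *
where(); go([.408,-.417,.22],-1.2,25)
im,d=r.grab_frame("scene"); cv2.imwrite("pics/s4.png",im)
E
```

```text
tcp_pos: [0.3981, -0.3008, 0.3469]
clk 12.95 G [ 0.4217 -0.2998  0.2984] stand [-0.3578 -0.4383  0.2984] F [0.48 0.06 0.39] M [-0.04  0.43 -0.03] w 0.05976370062734505 j [-0.8  -0.32  1.31  2.16  0.09  0.68  2.1 ]
move [ 0.0489 -0.1156  0.0623] [0.027  0.0165 0.0462] rows>= 2.8
```

View pics/s4.png

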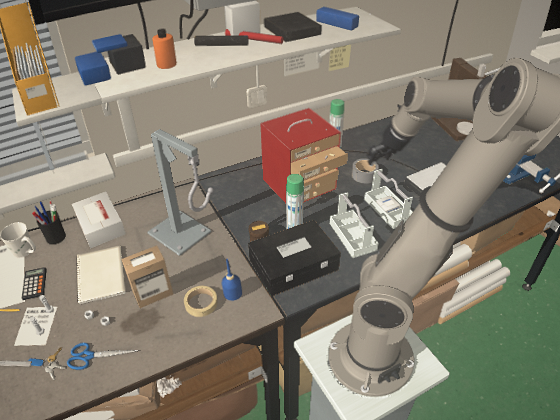

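The scene view now shows the hook hanging plumb at (200,190), both carriers at (350,230) and (385,200), and the gripper at (375,158), with the elbow to the right.

```bash
python3 drive.py '0.015 -0.035 0.01 0.01 0.006 0.015; 0.03 -0.07 0.03 0.02 0.01 0.03; 0.045 -0.105 0.05 0.027 0.016 0.046; 0.049 -0.115 0.062 0.027 0.016 0.046; 0.049 -0.115 0.062 0.027 0.016 0.046' |grep tcp
python3 - <<'E'
from h import *
where(); go([.408,-.417,.115],-1.2,25)
for n in("top","scene"):
    im,d=r.grab_frame(n); P=pts(n,d).reshape(-1,3)
    B=box(P,.36,.57,-.46,-.37,.108,.13); B=B[(B[:,0]>.38)&(B[:,0]<.55)]
    B=B[abs(B[:,1]+.417)<.012]; print(n,len(B),line(B),B[:,2].max()) if len(B)>5 else 0
E
```

```text
tcp_pos: [0.3502, -0.3587, 0.3168]
clk 13.5 G [ 0.3733 -0.3605  0.2681] stand [-0.4257 -0.4761  0.2681] F [ 1.06 -0.22  0.53] M [0.04 0.42 0.03] w 0.06009076635669135 j [-0.78 -0.34  1.45  2.18  0.12  0.64  2.19]
move [ 0.0329 -0.0533  0.155 ] [-0.0244  0.0064  0.0007] rows>= 3.3
top 94 (array([ 0.47066608, -0.41743004]), array([ 0.99950749, -0.03138109]), np.float64(-1.7982991823679513)) 0.12942110160873763
scene 127 (array([ 0.46235937, -0.41327388]), array([ 0.99991896, -0.01273108]), np.float64(-0.7294569828302329)) 0.12869166536602608
```

Run:
```python
from h import *
go([.58,-.36,.36],-25,5)
P=np.load("topW.npy"); print(P[130,340],P[115,320],P[162,340])
```

```text
move [-0.2446  0.005   0.009 ] [0.0853 0.3557 0.4003] rows>= 4.9
[ 0.70526684 -0.19187499  0.2627639 ] [ 0.7569893  -0.1257312   0.26046263] [ 0.62297514 -0.2061155   0.18008203]
```

```bash
python3 drive.py '-0.045 0 -0.01 0.017 0.07 0.08; -0.09 0 -0.01 0.034 0.14 0.16; -0.135 0 -0.01 0.05 0.21 0.24; -0.18 0.003 0 0.068 0.28 0.32; -0.235 0.005 0.009 0.085 0.35 0.4' |grep tcp
python3 - <<'E'
from h import *
where(); go([.58,-.36,.36],-25,5)
E
```

```text
tcp_pos: [0.4417, -0.2992, 0.433]
clk 14.1 G [ 0.4481 -0.3026  0.3795] stand [-0.3345 -0.4509  0.3795] F [-0.09  0.49  0.41] M [0.07 0.1  0.01] w 0.05993845776740837 j [-1.2  -0.34  1.45  1.85  0.39  1.22  1.29]
move [-0.1425  0.0036  0.0386] [-0.0071  0.0471  0.0001] rows>= 3.0
```

```bash
python3 drive.py '-0.04 0 0.01 0 0.01 0; -0.08 0 0.02 0 0.03 0; -0.12 0.003 0.03 0 0.04 0; -0.14 0.003 0.038 -0.007 0.047 0; -0.142 0.003 0.038 -0.007 0.047 0' |grep tcp
python3 - <<'E'
from h import *
where(); go([.58,-.36,.36],-25,5)
E
```

```text
tcp_pos: [0.4538, -0.288, 0.4509]
clk 14.6 G [ 0.4598 -0.291   0.3973] stand [-0.3193 -0.4446  0.3973] F [ 0.44 -1.33 -0.13] M [ 0.05  0.13 -0.01] w 0.0597227114547251 j [-1.24 -0.34  1.46  1.8   0.38  1.27  1.27]
move [-0.1344 -0.0118  0.0542] [-0.004   0.0368  0.0007] rows>= 2.9
```

Run:
```python
from h import *
go([.50,.08,.40],5,8)
```

```text
move [ 0.1187  0.3493 -0.0189] [-0.0728 -0.0163 -0.5183] rows>= 7.4
```

```bash
python3 drive.py '0.01 0.048 -0.003 -0.01 0 -0.07; 0.025 0.095 -0.006 -0.02 -0.005 -0.15; 0.045 0.14 -0.01 -0.03 -0.008 -0.22; 0.065 0.185 -0.012 -0.045 -0.01 -0.3; 0.085 0.23 -0.015 -0.055 -0.012 -0.37' |grep tcp
python3 - <<'E'
from h import *
where(); go([.50,.08,.40],5,8)
E
```

```text
tcp_pos: [0.4726, -0.0415, 0.454]
clk 15.1 G [ 0.4799 -0.0419  0.4005] stand [-0.2061 -0.2217  0.4005] F [ 0.34  0.28 -0.51] M [-0.01  0.14 -0.  ] w 0.05989058184154497 j [-1.26 -0.26  1.04  1.92  0.27  1.23  1.21]
move [-0.0125  0.1218  0.0024] [-0.0183 -0.0034 -0.1456] rows>= 2.4
```

Run:
```python
from h import *
go([.70,.02,.38],0,0)
```

```text
move [-0.2185  0.0749  0.0502] [-0.0022  0.1361 -0.0595] rows>= 4.7
```

```bash
python3 drive.py '-0.045 0.015 0.01 0 0.027 -0.012; -0.09 0.03 0.02 0 0.055 -0.024; -0.135 0.045 0.03 0 0.08 -0.036; -0.18 0.06 0.04 0 0.11 -0.05; -0.218 0.075 0.05 0 0.136 -0.06' |grep tcp
python3 - <<'E'
from h import *
where(); go([.62,-.2,.40],-18,0)
E
```

```text
tcp_pos: [0.6377, 0.0022, 0.4402]
clk 15.6 G [0.6376 0.0021 0.3862] stand [-0.0436 -0.2409  0.3862] F [-0.22  1.26  3.29] M [ 0.   -0.06  0.02] w 0.06022246893259699 j [-0.82  0.5   1.09  1.51 -0.44  1.4   1.87]
move [ 0.0177 -0.2023 -0.0133] [-0.0031 -0.0022  0.3139] rows>= 4.1
```

```bash
python3 drive.py '0 -0.045 -0.003 0 0 0.07; 0.003 -0.09 -0.006 0 0 0.14; 0.008 -0.135 -0.01 0 0 0.21; 0.013 -0.18 -0.013 0 0 0.28; 0.018 -0.2 -0.013 0 0 0.31' |grep tcp
python3 - <<'E'
from h import *
where(); go([.52,-.42,.36],-10,5)
E
```

```text
tcp_pos: [0.6155, -0.2037, 0.4556]
clk 16.1 G [ 0.6155 -0.204   0.4016] stand [-0.1423 -0.4232  0.4016] F [ 0.72 -0.73  0.47] M [ 0.01 -0.01  0.01] w 0.06029215969022287 j [-0.5   0.54  1.14  1.47 -0.48  1.45  1.9 ]
move [ 0.0272 -0.2358  0.0428] [-0.0112 -0.0858 -0.1456] rows>= 4.8
```

```bash
python3 drive.py '0.003 -0.045 0 0 -0.017 -0.03; 0.008 -0.09 0.01 0 -0.034 -0.06; 0.015 -0.14 0.02 -0.005 -0.05 -0.09; 0.021 -0.19 0.03 -0.008 -0.07 -0.12; 0.027 -0.235 0.042 -0.01 -0.086 -0.145' |grep tcp
python3 - <<'E'
from h import *
where(); go([.411,-.4165,.23],-1.2,12)
E
```

```text
tcp_pos: [0.5184, -0.4155, 0.4134]
clk 16.6 G [ 0.5231 -0.4162  0.3596] stand [-0.3082 -0.5845  0.3596] F [ 1.06 -0.4  -0.08] M [-0.    0.06 -0.02] w 0.060191088666871666 j [-0.09  0.52  1.04  1.54 -0.52  1.29  2.42]
move [ 0.1279 -0.0204  0.1197] [-0.0205 -0.121  -0.143 ] rows>= 3.5
```

```bash
python3 drive.py '0.03 -0.005 0.02 -0.005 -0.03 -0.035; 0.06 -0.01 0.05 -0.01 -0.06 -0.07; 0.09 -0.015 0.08 -0.015 -0.09 -0.105; 0.12 -0.02 0.11 -0.02 -0.12 -0.14; 0.128 -0.02 0.12 -0.02 -0.13 -0.143' |grep tcp
python3 - <<'E'
from h import *
where(); go([.410,-.4165,.115],-1.2,15)
E
```

```text
tcp_pos: [0.3955, -0.4132, 0.2798]
clk 17.1 G [ 0.407  -0.4134  0.2271] stand [-0.4146 -0.5378  0.2271] F [-0.59 -0.81  0.75] M [ 0.06  0.26 -0.02] w 0.06019240678894891 j [ 0.04  0.4   0.93  1.96 -0.64  0.89  2.85]
move [ 0.0234 -0.0033  0.1102] [ 0.0015 -0.0479 -0.0059] rows>= 2.3
```

```bash
python3 drive.py '0.006 -0.001 0.035 0 0 0; 0.012 -0.002 0.065 0 0 0; 0.017 -0.003 0.09 0 0 0; 0.02 -0.003 0.105 0 0 0; 0.02 -0.003 0.11 0 0 0' |grep -E 'tcp|force'
python3 - <<'E'
from h import *
where(); o=r.get_obs(); print(Ro.from_rotvec(o["orientation"]).as_matrix().round(3))
go([.410,-.4165,.115],-1.2,12)
E
```

```text
tcp_pos: [0.4038, -0.4165, 0.1694]
contact_force: [0.0, 0.3, 0.1]
gripper_force: 0.0
clk 17.6 G [ 0.4153 -0.4167  0.1167] stand [-0.4081 -0.544   0.1167] F [0.04 0.34 0.1 ] M [ 0.02  0.25 -0.03] w 0.05997073359563713 j [ 0.3   0.51  0.6   2.02 -0.74  0.67  2.94]
[[-0.977  0.023  0.213]
 [ 0.023  1.    -0.003]
 [-0.213  0.002 -0.977]]
move [0.0052 0.0001 0.0005] [ 0.001   0.0055 -0.0024] rows>= 0.1
```

```bash
python3 drive.py '0 0 0 0 0 0; 0 0 0 0 0 0; 0 0 0 0 0 0; 0 0 0 0 0 0; 0 0 0 0 0 0' 0 80 | grep -E 'force|width'
python3 drive.py '0 0 0 0 0 0; 0 0 0 0 0 0; 0 0 0 0 0 0' 0 80 | grep -E 'force|width'
python3 - <<'E'
from h import *
where()
E
```

```text
contact_force: [0.2, 1.1, 3.0]
grip_width: 0.0085
gripper_force: 81.7
contact_force: [-1.9, 2.6, 5.7]
grip_width: 0.0082
gripper_force: 82.0
clk 18.4 G [ 0.4172 -0.4169  0.1192] stand [-0.4065 -0.545   0.1192] F [-1.95  2.62  5.69] M [0.4  0.21 0.13] w 0.008194459728613305 j [ 0.29  0.51  0.6   2.02 -0.74  0.67  2.94]
```

```bash
python3 drive.py '-0.001 0 -0.005 0 0 0; -0.002 0 -0.01 0 0 0; -0.004 0 -0.02 0 0 0; -0.006 0 -0.03 0 0 0; -0.009 0 -0.04 0 0 0' | grep -E 'force|width'
python3 drive.py '-0.002 0 -0.01 0 0 0; -0.005 0 -0.025 0 0 0; -0.009 0 -0.04 0 0 0; -0.013 0 -0.06 0 0 0; -0.017 0 -0.08 0 0 0' | grep -E 'force|width'
python3 - <<'E'
from h import *
where()
im,d=r.grab_frame("scene"); P=pts("scene",d)
B=box(P.reshape(-1,3),.36,.6,-.47,-.36,.12,.5)
cv2.imwrite("pics/s5.png",cv2.resize(im[100:250,300:500],(800,600),interpolation=2))
E
```

```text
contact_force: [-0.3, -0.2, -2.7]
grip_width: 0.0081
gripper_force: 80.8
contact_force: [-0.2, -0.9, -2.1]
grip_width: 0.0083
gripper_force: 80.8
clk 19.4 G [ 0.4163 -0.4169  0.2431] stand [-0.4073 -0.5446  0.2431] F [-0.23 -0.88 -2.14] M [ 0.    0.43 -0.01] w 0.00833676537457082 j [ 0.15  0.34  0.76  1.93 -0.52  0.88  2.73]
```

View pics/s5.png

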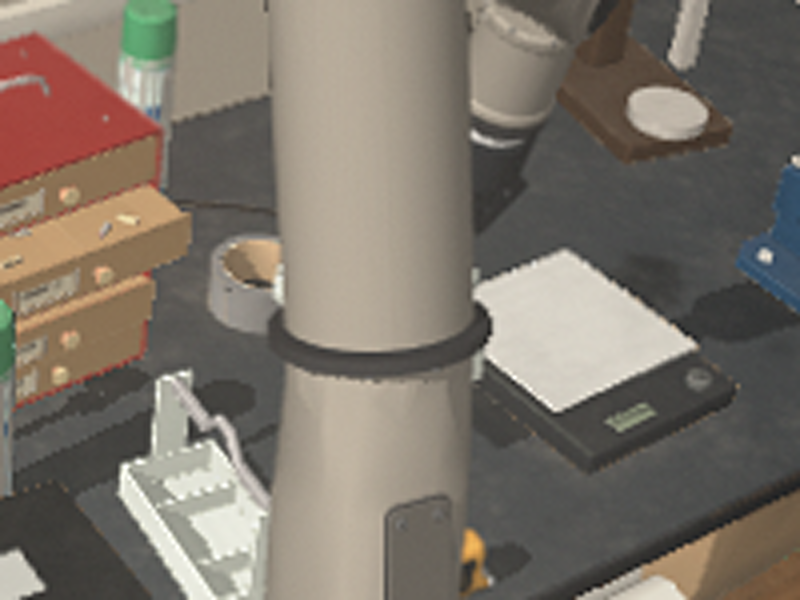

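The arm hides the lifted carrier here, but the wrist carries about 2.4 N, so it's held. The empty carrier at (200,480) in the crop hasn't moved. On to the hook.

Run:
```python
from h import *
go([.48,-.30,.40],-4,12.3); go([.52,-.02,.40],10,12.3)
im,d=r.grab_frame("top"); P=pts("top",d).reshape(-1,3)
B=box(P,.36,.62,-.5,-.34,.13,.32); print(len(B),rect(B[B[:,2]<.2]))
h=B[(B[:,0]>.45)&(abs(B[:,1]+.417)<.012)&(B[:,2]>.22)]; print(h[np.argsort(h[:,0])][::5].round(3).tolist())
```

```text
move [-0.0928  0.1199 -0.1368] [0.0065 0.0074 0.0467] rows>= 4.1
move [-0.126   0.3979 -0.1304] [-0.0464  0.007  -0.1918] rows>= 8.7
1362 (array([ 468.3, -420.1]), array([ 92.2, 183.3]), 88.8)
[[0.45, -0.419, 0.255], [0.455, -0.422, 0.265], [0.458, -0.425, 0.266], [0.463, -0.424, 0.269], [0.47, -0.421, 0.27], [0.473, -0.424, 0.27], [0.479, -0.418, 0.271], [0.484, -0.421, 0.263], [0.49, -0.418, 0.252], [0.496, -0.418, 0.253], [0.501, -0.424, 0.247], [0.504, -0.42, 0.248], [0.509, -0.42, 0.241], [0.514, -0.42, 0.25], [0.517, -0.424, 0.25], [0.521, -0.424, 0.249], [0.525, -0.419, 0.244], [0.53, -0.423, 0.252], [0.534, -0.421, 0.251], [0.537, -0.418, 0.248], [0.541, -0.419, 0.246], [0.547, -0.428, 0.25], [0.551, -0.428, 0.249], [0.554, -0.407, 0.224], [0.555, -0.417, 0.235], [0.555, -0.418, 0.222], [0.556, -0.421, 0.242], [0.557, -0.407, 0.225]]
```

```bash
python3 drive.py '-0.015 0.02 -0.03 0 0 0.01; -0.03 0.04 -0.06 0 0 0.015; -0.045 0.06 -0.09 0 0 0.02; -0.065 0.085 -0.115 0 0 0.03; -0.085 0.11 -0.13 0 0 0.04' | grep -E 'tcp|width'
python3 - <<'E'
from h import *
where(); go([.53,-.02,.40],10,12.3)
E
```

```text
tcp_pos: [0.4621, -0.3074, 0.4412]
grip_width: 0.0082
clk 20.0 G [ 0.4738 -0.3077  0.3885] stand [-0.3127 -0.4654  0.3885] F [ 0.9  -0.11 -2.21] M [ 0.    0.39 -0.  ] w 0.008169538531337724 j [-0.22  0.09  0.82  1.81 -0.21  1.09  2.18]
move [-0.0397  0.2885 -0.0006] [-0.043   0.0055 -0.2333] rows>= 5.8
```

```bash
python3 drive.py '-0.008 0.04 0 -0.006 0 -0.035; -0.016 0.08 0 -0.012 0 -0.07; -0.024 0.125 0 -0.018 0 -0.1; -0.032 0.17 0 -0.025 0.003 -0.135; -0.035 0.21 0 -0.03 0.004 -0.165' | grep -E 'tcp|width'
python3 - <<'E'
from h import *
where(); go(st(-.052,-.17,.40),YAW,12.3)
E
```

```text
tcp_pos: [0.509, -0.0976, 0.4483]
grip_width: 0.0086
clk 20.5 G [ 0.5203 -0.0962  0.3955] stand [-0.1894 -0.2874  0.3955] F [ 1.81  0.53 -2.27] M [-0.08  0.37  0.06] w 0.008556945745702375 j [-0.5  -0.02  0.59  1.87 -0.04  1.08  1.79]
move [-0.0986  0.1477  0.0172] [-0.0568 -0.0006 -0.2739] rows>= 3.6
```

```bash
python3 drive.py '-0.02 0.03 0.003 -0.012 0 -0.055; -0.04 0.06 0.006 -0.024 0 -0.11; -0.06 0.09 0.01 -0.036 0 -0.165; -0.08 0.12 0.014 -0.047 0 -0.22; -0.0986 0.1477 0.0172 -0.0568 0 -0.274' | grep -E 'tcp|width'
python3 drive.py '0 0 0 0 0 0; 0 0 0 0 0 0' | grep clock
cat > car.py <<'E'
from h import *
def car(save=None):
    o=r.get_obs(); R=Ro.from_rotvec(o["orientation"]).as_matrix(); g=Rs.T@(o["tcp_pos"]+.054*R[:,2]-PIN)
    print("Gst",g.round(4),"ang",Ro.from_matrix(Rs.T@R).as_matrix().round(3)[:, :].tolist())
    im,d=r.grab_frame("top"); L=(pts("top",d).reshape(-1,3)-PIN)@Rs
    z0=g[2]-.115
    T=box(L,-.13,.13,g[1]-.07,g[1]+.07,z0+.02,z0+.06); T=T[T[:,2]<z0+.05]; print("tray",len(T),rect(T),np.percentile(T[:,2],[50,95]).round(3))
    for a,b in((-.009,.009),(.03,.05),(.05,.07),(.07,.084)):
        h=L[(L[:,0]>a)&(L[:,0]<b)&(abs(L[:,1]-g[1])<.014)&(L[:,2]>z0+.1)&(L[:,2]<z0+.16)]
        if len(h)>3: print(a,len(h),h.mean(0).round(4))
    h=L[(abs(L[:,1]-g[1])<.014)&(L[:,2]>z0+.136)&(L[:,2]<z0+.155)&(L[:,0]>-.03)&(L[:,0]<.04)]; print("plateau",len(h),np.percentile(h[:,0],[0,5,50,95,100]).round(4) if len(h) else 0)
    if save: cv2.imwrite(save,im)
    return im
E
python3 - <<'E'
from car import *
where(); car("pics/t6.png"); hook(2)
E
```

```text
tcp_pos: [0.5938, 0.059, 0.4522]
grip_width: 0.0082
clock: 21.2
clk 21.2 G [0.6037 0.0622 0.3991] stand [-0.0521 -0.1724  0.3991] F [ 0.6  -0.66 -2.3 ] M [-0.23  0.46 -0.06] w 0.008410360423654081 j [-0.61  0.15  0.49  1.7  -0.14  1.1   1.88]
Gst [-0.0521 -0.1724  0.3991] ang [[-0.978, 0.001, 0.211], [0.001, 1.0, -0.001], [-0.211, -0.001, -0.978]]
tray 98 (array([  19.6, -128.2]), array([ 31.3, 140.5]), 77.6) [0.314 0.32 ]
plateau 0 0
21.3 145 ymin [-0.001  -0.0509  0.2427] low [-0.0016 -0.0006  0.2039]
21.35 151 ymin [-0.001  -0.0509  0.2426] low [-0.0013 -0.001   0.2037]
```

View pics/t6.png

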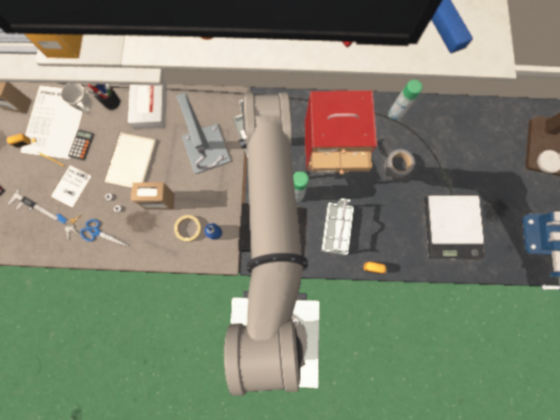

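The arm hides most of the carrier, with its edge visible at (243,118). The hook at (212,158) is still at rest. Next I'll descend beside the hook and measure with the scene camera.

```bash
python3 drive.py '0.006 0 0.03 0 0 0; 0.013 0 0.06 0 0 0; 0.019 0 0.09 0 0 0; 0.026 0 0.12 0 0 0; 0.0325 0 0.15 0 0 0' | grep -E 'tcp|width'
python3 drive.py '0 0 0 0 0 0; 0 0 0 0 0 0' | grep clock
python3 - <<'E'
from car import *
where(); im,d=r.grab_frame("scene"); np.save("d7.npy",d); np.save("i7.npy",im); cv2.imwrite("pics/s7.png",cv2.resize(im[110:260,130:330],(800,600),interpolation=2))
o=r.get_obs(); R=Ro.from_rotvec(o["orientation"]).as_matrix(); g=Rs.T@(o["tcp_pos"]+.054*R[:,2]-PIN)
L=(pts("scene",d).reshape(-1,3)-PIN)@Rs
b=L[(abs(L[:,1]-g[1])<.016)&(L[:,2]>.225)&(L[:,2]<.30)&(L[:,0]>-.03)&(L[:,0]<.095)]
print(b[np.argsort(b[:,0])].round(3).tolist()[::3])
hook(2)
E
```

```text
tcp_pos: [0.5926, 0.0559, 0.2989]
grip_width: 0.0083
clock: 22.05
clk 22.05 G [0.6037 0.0606 0.2476] stand [-0.0528 -0.1739  0.2476] F [-0.46 -0.38 -2.09] M [-0.18  0.32 -0.04] w 0.007971660017164955 j [-0.55  0.29  0.45  1.9  -0.25  0.78  1.99]
[[-0.029, -0.172, 0.237], [0.0, -0.169, 0.269], [0.006, -0.169, 0.262], [0.01, -0.169, 0.26], [0.013, -0.171, 0.254], [0.014, -0.172, 0.249], [0.016, -0.169, 0.249], [0.02, -0.169, 0.252], [0.021, -0.174, 0.241], [0.027, -0.166, 0.242], [0.03, -0.17, 0.242], [0.032, -0.173, 0.248], [0.035, -0.171, 0.247], [0.037, -0.168, 0.248], [0.04, -0.171, 0.25], [0.042, -0.168, 0.242], [0.046, -0.173, 0.25], [0.049, -0.171, 0.241], [0.051, -0.168, 0.246], [0.055, -0.171, 0.238], [0.059, -0.171, 0.237], [0.062, -0.18, 0.246], [0.063, -0.171, 0.247], [0.066, -0.174, 0.248], [0.069, -0.177, 0.249], [0.071, -0.17, 0.248], [0.073, -0.172, 0.25], [0.074, -0.168, 0.244], [0.081, -0.169, 0.24], [0.081, -0.161, 0.244], [0.083, -0.163, 0.251], [0.083, -0.161, 0.227], [0.083, -0.17, 0.226], [0.084, -0.158, 0.237], [0.084, -0.176, 0.227], [0.084, -0.159, 0.24], [0.085, -0.16, 0.243], [0.085, -0.174, 0.243], [0.086, -0.169, 0.234], [0.087, -0.16, 0.226], [0.087, -0.165, 0.227], [0.089, -0.174, 0.25]]
22.15 147 ymin [-0.0011 -0.0509  0.243 ] low [-0.0013 -0.001   0.204 ]
22.2 146 ymin [-0.001  -0.0509  0.2428] low [-0.0013 -0.0022  0.2037]
```

View pics/s7.png

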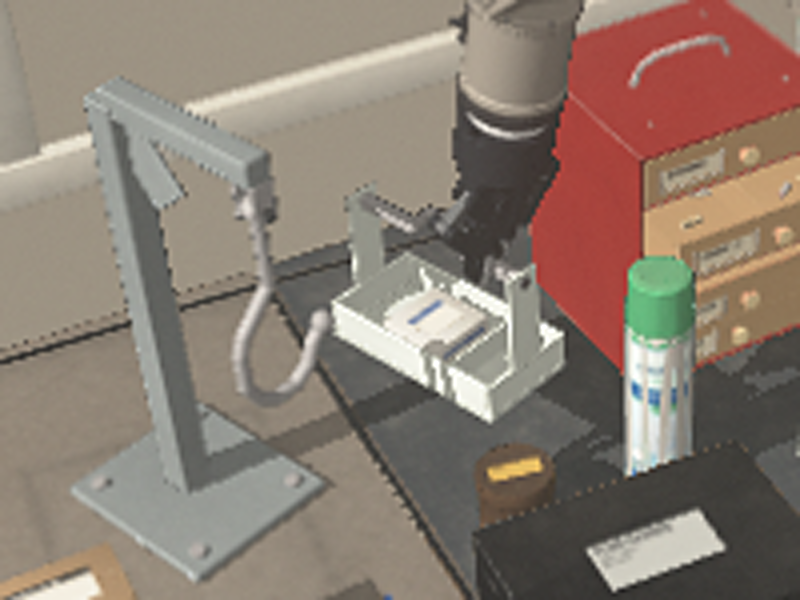

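The scene crop shows the carrier level in the gripper, the carton in its middle compartment at (430,310), and the hook hanging plumb at (275,330) with its tip at (322,320). The bar passes above the tip with about 19 mm to spare.

```bash
python3 drive.py '0 0.02 0 0 0 0; 0 0.05 0 0 0 0; 0 0.08 0 0 0 0; 0 0.1 0 0 0 0; 0 0.12 0 0 0 0' | grep -E 'tcp|force'
python3 drive.py '0 0.015 0 0 0 0; 0 0.03 0 0 0 0; 0 0.043 0 0 0 0; 0 0.05 0 0 0 0; 0 0.054 0 0 0 0' | grep -E 'tcp|force'
python3 drive.py '0 0 0 0 0 0; 0 0 0 0 0 0' | grep clock
python3 - <<'E'
from car import *
where(); im,d=r.grab_frame("scene"); cv2.imwrite("pics/s8.png",cv2.resize(im[120:240,140:300],(800,600),interpolation=2))
go(st(-.052,0,.1875),YAW,12.3)
L=(pts("scene",d).reshape(-1,3)-PIN)@Rs
b=L[(abs(L[:,1])<.016)&(L[:,2]>.225)&(L[:,2]<.30)&(L[:,0]>.03)&(L[:,0]<.08)]; print(len(b),b.mean(0))
hook(2,-.02)
E
```

```text
tcp_pos: [0.5478, 0.1697, 0.3014]
contact_force: [-0.1, 1.1, -1.6]
gripper_force: 80.8
tcp_pos: [0.5274, 0.2191, 0.3006]
contact_force: [-0.7, -0.5, -2.9]
gripper_force: 80.8
clock: 23.4
clk 23.4 G [0.5383 0.222  0.247 ] stand [-0.052   0.0003  0.247 ] F [-0.29  0.15 -2.39] M [-0.21  0.42 -0.05] w 0.007897715689550914 j [-0.87  0.23  0.42  1.96 -0.11  0.75  1.56]
move [ 0.0126 -0.0001  0.0581] [-0.0017 -0.     -0.0035] rows>= 1.2
52 [0.05825738 0.00177769 0.24570109]
no hook 19
no hook 19
```

View pics/s8.png

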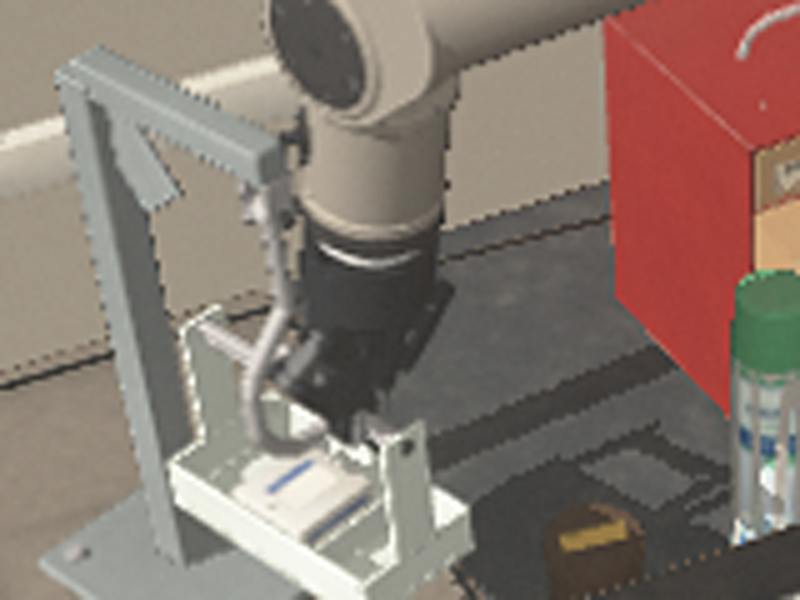

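The bar is inside the mouth and above the J, the hook is undisturbed, and the carton is in place at (305,490). Now I'll lower it onto the seat.

```bash
python3 drive.py '0.003 0 0.015 0 0 0; 0.006 0.001 0.03 0 0 0; 0.009 0.002 0.042 0 0 0; 0.011 0.002 0.05 0 0 0; 0.0115 0.002 0.0537 0 0 0' | grep -E 'tcp|force'
python3 drive.py '0 0 0 0 0 0; 0 0 0 0 0 0' | grep -E 'clock|force'
python3 drive.py '0.0002 0 0.001 0 0 0; 0.0004 0 0.002 0 0 0; 0.0004 0 0.002 0 0 0' | grep -E 'tcp|force'
python3 - <<'E'
from car import *
where()
E
python3 drive.py '0.0002 0 0.001 0 0 0; 0.0002 0 0.001 0 0 0; 0.0002 0 0.001 0 0 0' | grep -E 'tcp|force'
python3 - <<'E'
from car import *
where(); im,d=r.grab_frame("scene")
L=(pts("scene",d).reshape(-1,3)-PIN)@Rs
for n,(x0,x1,y0,y1,z0,z1) in {"bar":(.03,.08,-.02,.02,.16,.21),"tip":(-.03,.03,-.075,-.03,.215,.26),"back":(-.02,.02,.02,.06,.225,.255)}.items():
    b=box(L,x0,x1,y0,y1,z0,z1); print(n,len(b),b.mean(0).round(4))
E
```

```text
tcp_pos: [0.5264, 0.2199, 0.2437]
contact_force: [-0.1, 0.4, -2.0]
gripper_force: 80.8
clock: 24.25
contact_force: [-0.1, 0.2, -1.8]
gripper_force: 80.8
tcp_pos: [0.5267, 0.2203, 0.2427]
contact_force: [0.5, -0.3, -2.5]
gripper_force: 80.8
clk 24.55 G [0.5374 0.2246 0.1899] stand [-0.0519  0.003   0.1899] F [ 0.51 -0.28 -2.48] M [-0.15  0.43  0.06] w 0.008226167860042401 j [-0.85  0.31  0.4   2.02 -0.17  0.63  1.6 ]
tcp_pos: [0.5269, 0.2203, 0.2418]
contact_force: [-1.1, 0.2, -0.8]
gripper_force: 81.1
clk 24.85 G [0.5376 0.2246 0.189 ] stand [-0.0517  0.003   0.189 ] F [-1.07  0.16 -0.76] M [-0.15  0.36  0.01] w 0.008269466876438945 j [-0.84  0.31  0.4   2.02 -0.17  0.62  1.6 ]
bar 36 [0.0642 0.0052 0.1867]
tip 0 [nan nan nan]
back 28 [-0.0024  0.0367  0.2397]<stdin>:5: RuntimeWarning: Mean of empty slice.
  ret = um.true_divide(
```

```bash
for i in 1 2; do python3 drive.py '0 0 0.0005 0 0 0; 0 0 0.0005 0 0 0; 0 0 0.0005 0 0 0' | grep -E 'contact'; python3 -c "
from h import *
where()"; done
python3 drive.py '0 0 0 0 0 0; 0 0 0 0 0 0' | grep contact; python3 drive.py '0 0 0 0 0 0; 0 0 0 0 0 0' | grep contact
```

```text
contact_force: [-1.1, -0.8, 1.8]
clk 25.2 G [0.5377 0.2247 0.1886] stand [-0.0515  0.003   0.1886] F [-1.15 -0.85  1.83] M [-0.09  0.3  -0.05] w 0.008539123421900243 j [-0.84  0.31  0.39  2.02 -0.17  0.62  1.6 ]
contact_force: [-1.4, -0.9, 4.6]
clk 25.5 G [0.5378 0.2247 0.1881] stand [-0.0514  0.0029  0.1881] F [-1.36 -0.92  4.61] M [-0.07  0.15 -0.01] w 0.007801854693164622 j [-0.84  0.31  0.39  2.02 -0.17  0.62  1.61]
contact_force: [-2.1, -0.6, 5.9]
contact_force: [-1.6, -0.9, 5.5]
```

```bash
python3 drive.py '0 0 -0.0005 0 0 0; 0 0 -0.0008 0 0 0; 0 0 -0.0008 0 0 0' - 20 | grep -E 'force'; python3 drive.py '0 0 0 0 0 0; 0 0 0 0 0 0; 0 0 0 0 0 0' | grep -E 'force'; python3 -c "
from h import *
where()"
```

```text
contact_force: [-0.4, 0.2, 2.0]
gripper_force: 81.4
contact_force: [0.1, -1.3, 2.7]
gripper_force: 81.4
clk 26.5 G [0.5376 0.2246 0.1886] stand [-0.0517  0.003   0.1886] F [ 0.07 -1.34  2.74] M [ 0.06 -0.08 -0.02] w 0.008203797820080376 j [-0.84  0.31  0.39  2.02 -0.17  0.62  1.6 ]
```

```bash
python3 drive.py '0 0 -0.0003 0 0 0; 0 0 -0.0006 0 0 0; 0 0 -0.0006 0 0 0; 0 0 -0.0006 0 0 0' 0 20 | grep -E 'force'; python3 drive.py '0 0 0 0 0 0; 0 0 0 0 0 0; 0 0 0 0 0 0'| grep -E 'force'; python3 drive.py '0 0 0 0 0 0; 0 0 0 0 0 0; 0 0 0 0 0 0' 0.012 20 | grep -E 'force|width';python3 drive.py '0 0 0 0 0 0; 0 0 0 0 0 0; 0 0 0 0 0 0' 0.014 20 | grep -E 'force|width'
python3 - <<'E'
from h import *
where()
for i in range(4):
    im,d=r.grab_frame("scene"); L=(pts("scene",d).reshape(-1,3)-PIN)@Rs
    for n,(x0,x1,y0,y1,z0,z1) in {"bar":(.035,.08,-.02,.02,.16,.21),"back":(-.02,.02,.02,.06,.225,.255),"tray":(-.1,.1,-.06,.07,.085,.125)}.items():
        b=box(L,x0,x1,y0,y1,z0,z1); print(n,len(b),b.mean(0).round(4),end=" ")
    print()
E
```

```text
contact_force: [1.3, 0.6, 0.7]
gripper_force: 81.2
contact_force: [1.8, -0.0, 1.0]
gripper_force: 81.1
contact_force: [-0.0, 0.5, -0.1]
grip_width: 0.0118
gripper_force: 0.1
contact_force: [-0.1, -0.3, -0.2]
grip_width: 0.0141
gripper_force: 0.0
clk 27.8 G [0.5373 0.2245 0.1892] stand [-0.052   0.003   0.1892] F [-0.11 -0.33 -0.21] M [-0.06  0.19 -0.02] w 0.014137261236267868 j [-0.85  0.31  0.4   2.02 -0.17  0.62  1.6 ]
bar 25 [ 0.064  -0.0025  0.1914] back 24 [-0.0024  0.0345  0.2403] tray 869 [-0.0054  0.0095  0.1008] 
bar 30 [ 0.0656 -0.0015  0.1902] back 24 [-0.0032  0.0357  0.2421] tray 876 [-0.0071  0.0096  0.101 ] 
bar 32 [ 0.0683 -0.0019  0.1898] back 26 [-0.0024  0.0348  0.2405] tray 888 [-0.0082  0.0096  0.1009] 
bar 30 [ 0.0662 -0.0012  0.187 ] back 24 [-0.0017  0.0347  0.2384] tray 900 [-0.0085  0.0099  0.1008]
```

```bash
cat > rock.py <<'E'
from h import *
def rock(n):
    for i in range(n):
        im,d=r.grab_frame("scene"); L=(pts("scene",d).reshape(-1,3)-PIN)@Rs
        w=cv2.cvtColor(im,cv2.COLOR_BGR2HSV).reshape(-1,3); 
        f=box(L,.078,.1,-.03,.03,.13,.21); nr=box(L,-.1,-.078,-.03,.03,.13,.215)
        # near wall (+y) outer face of tray rim
        s=box(L,-.085,.085,.035,.06,.06,.12); p=np.polyfit(s[:,0],s[:,1],1) if len(s)>20 else [0,0]
        top=[np.percentile(box(L,a,b,.03,.06,.05,.14)[:,2],97).round(4) for a,b in((-.085,-.05),(-.03,.03),(.05,.085))]
        print(round(r.get_obs()["clock"],2),"far",len(f),f.mean(0).round(4) if len(f) else 0,"zmax",f[:,2].max().round(4) if len(f) else 0,"side",len(s),np.round(p,4),"rim z",top)
E
python3 -c "
from rock import *
rock(6)"
python3 drive.py '0 0 0 0 0 0; 0 0 0 0 0 0; 0 0 0 0 0 0; 0 0 0 0 0 0; 0 0 0 0 0 0' | grep clock
python3 -c "
from rock import *
rock(6)"
```

```text
28.05 far 125 [ 0.0837 -0.      0.1623] zmax 0.1958 side 316 [-0.0392  0.0438] rim z [np.float64(0.1033), np.float64(0.1091), np.float64(0.106)]
28.1 far 126 [0.0835 0.002  0.1637] zmax 0.1962 side 331 [-0.0276  0.0444] rim z [np.float64(0.1054), np.float64(0.1092), np.float64(0.1064)]
28.15 far 121 [0.0841 0.0029 0.1626] zmax 0.1972 side 335 [-0.0174  0.045 ] rim z [np.float64(0.1032), np.float64(0.1088), np.float64(0.1063)]
28.2 far 122 [0.0838 0.0052 0.1624] zmax 0.1981 side 341 [-0.0058  0.0455] rim z [np.float64(0.1039), np.float64(0.1104), np.float64(0.1072)]
28.25 far 127 [0.0838 0.0058 0.1619] zmax 0.1957 side 352 [0.     0.0456] rim z [np.float64(0.106), np.float64(0.1107), np.float64(0.1064)]
28.3 far 126 [0.0839 0.0064 0.1631] zmax 0.2001 side 352 [0.0021 0.046 ] rim z [np.float64(0.1029), np.float64(0.11), np.float64(0.1068)]
clock: 28.8
28.85 far 126 [ 0.0842 -0.0024  0.1639] zmax 0.1994 side 292 [-0.0552  0.0425] rim z [np.float64(0.102), np.float64(0.1091), np.float64(0.1061)]
28.9 far 127 [ 0.0845 -0.0026  0.1629] zmax 0.1977 side 292 [-0.0526  0.0425] rim z [np.float64(0.102), np.float64(0.1085), np.float64(0.1074)]
28.95 far 122 [ 0.0844 -0.0022  0.1633] zmax 0.1981 side 295 [-0.0507  0.0426] rim z [np.float64(0.101), np.float64(0.1086), np.float64(0.1063)]
29.0 far 128 [ 0.0842 -0.0016  0.1636] zmax 0.1997 side 303 [-0.0479  0.0428] rim z [np.float64(0.1022), np.float64(0.1086), np.float64(0.1064)]
29.05 far 129 [ 0.0843 -0.0008  0.1619] zmax 0.1974 side 310 [-0.0399  0.0432] rim z [np.float64(0.1017), np.float64(0.108), np.float64(0.1055)]
29.1 far 126 [0.0842 0.001  0.1632] zmax 0.1967 side 318 [-0.0323  0.0438] rim z [np.float64(0.1032), np.float64(0.1085), np.float64(0.1055)]
```

```bash
python3 drive.py '0 0 0 0 0 0; 0 0 0 0 0 0; 0 0 0 0 0 0; 0 0 0 0 0 0; 0 0 0 0 0 0' 0.0108 20| grep -E 'force|width'
python3 drive.py '0 0 0 0 0 0; 0 0 0 0 0 0; 0 0 0 0 0 0; 0 0 0 0 0 0; 0 0 0 0 0 0' | grep -E 'force|width'
python3 -c "
from rock import *
rock(4)"
python3 drive.py '0 0 0 0 0 0; 0 0 0 0 0 0; 0 0 0 0 0 0; 0 0 0 0 0 0; 0 0 0 0 0 0' 0.03 | grep clock
python3 -c "
from rock import *
rock(10)"
```

```text
contact_force: [-0.2, -0.7, 0.3]
grip_width: 0.0109
gripper_force: 0.1
contact_force: [-0.2, 0.0, 0.3]
grip_width: 0.0107
gripper_force: 0.0
30.15 far 122 [0.0844 0.0016 0.1636] zmax 0.1987 side 328 [-0.0336  0.0454] rim z [np.float64(0.1018), np.float64(0.1089), np.float64(0.1096)]
30.2 far 128 [0.0842 0.0006 0.1634] zmax 0.1989 side 317 [-0.0487  0.0448] rim z [np.float64(0.104), np.float64(0.1091), np.float64(0.1051)]
30.25 far 127 [0.0841 0.0009 0.1629] zmax 0.1975 side 316 [-0.0463  0.0446] rim z [np.float64(0.1031), np.float64(0.1099), np.float64(0.1074)]
30.3 far 126 [0.0845 0.0016 0.1622] zmax 0.1988 side 319 [-0.0386  0.0449] rim z [np.float64(0.1033), np.float64(0.1091), np.float64(0.107)]
clock: 30.8
30.85 far 124 [0.0843 0.0004 0.1637] zmax 0.1998 side 296 [-0.0179  0.0422] rim z [np.float64(0.1033), np.float64(0.108), np.float64(0.1074)]
30.9 far 125 [0.0839 0.0003 0.1638] zmax 0.1968 side 302 [-0.0236  0.042 ] rim z [np.float64(0.1038), np.float64(0.1081), np.float64(0.1071)]
30.95 far 128 [ 0.0842 -0.0002  0.1637] zmax 0.1982 side 301 [-0.0232  0.0421] rim z [np.float6
[... 353 characters left out ...]
.0841 -0.0002  0.1638] zmax 0.1978 side 303 [-0.0328  0.0431] rim z [np.float64(0.1027), np.float64(0.1097), np.float64(0.1067)]
31.15 far 124 [ 0.0844 -0.      0.163 ] zmax 0.1993 side 306 [-0.0349  0.0435] rim z [np.float64(0.1016), np.float64(0.1087), np.float64(0.1058)]
31.2 far 128 [0.0841 0.0005 0.1642] zmax 0.1988 side 314 [-0.0359  0.0439] rim z [np.float64(0.1019), np.float64(0.1099), np.float64(0.1076)]
31.25 far 126 [0.0841 0.0004 0.1634] zmax 0.1982 side 325 [-0.0338  0.0443] rim z [np.float64(0.1027), np.float64(0.1092), np.float64(0.1073)]
31.3 far 126 [0.0841 0.001  0.1632] zmax 0.198 side 327 [-0.0367  0.0448] rim z [np.float64(0.1045), np.float64(0.1099), np.float64(0.1048)]
```

```bash
python3 drive.py '0 0 0 0 0 0; 0 0 -0.003 0 0 0; 0 0 -0.01 0 0 0; 0 0 -0.02 0 0 0; 0 0 -0.03 0 0 0' 0.06| grep -E 'contact|width'
python3 drive.py '0.01 0 -0.02 0 0 0; 0.025 0 -0.04 0 0 0; 0.045 0 -0.06 0 0 0; 0.07 0 -0.08 0 0 0; 0.1 0 -0.1 0 0 0' | grep -E 'contact|tcp'
python3 -c "
from rock import *
rock(16)
where()"
```

```text
contact_force: [-0.0, 0.9, -0.9]
grip_width: 0.0601
tcp_pos: [0.41, 0.1726, 0.3492]
contact_force: [0.4, 1.0, 0.7]
32.35 far 129 [0.0843 0.002  0.1629] zmax 0.1978 side 326 [-0.0323  0.045 ] rim z [np.float64(0.1019), np.float64(0.1096), np.float64(0.106)]
32.4 far 129 [0.0847 0.0017 0.1629] zmax 0.1965 side 330 [-0.0332  0.0452] rim z [np.float64(0.1028), np.float64(0.1097), np.float64(0.1056)]
32.45 far 126 [0.0841 0.0022 0.1642] zmax 0.2002 side 331 [-0.0328  0.0452] rim z [np.float64(0.1041), np.float64(0.1094), np.float64(0.106)]
32.5 far 127 [0.0844 0.0017 0.1633] zmax 0.2009 side 330 [-0.0325  0.0452] rim z [np.float64(0.1012), np.float64(0.1095), np.float64(0.1061)]
32.55 far 123 [0.084  0.002  0.1638] zmax 0.1971 side 333 [-0.0336  0.045 ] rim z [np.float64(0.1033), np.float64(0.1087), np.float64(0.1071)]
32.6 far 128 [0.0844 0.001  0.1623] zmax 0.1989 side 324 [-0.032   0.0446] rim z [np.float64(0.1022), np.float64(0.109), np.float64(0.1076)]
32.65 far 125 [0.0841 0.0006 0.1637] zmax 0.1984 side 318 [-0.0337  0.0442] rim z [np.float64(0.1026), np.float64(0.1093), np.float64
[... 791 characters left out ...]
96 [-0.029   0.0422] rim z [np.float64(0.1035), np.float64(0.108), np.float64(0.106)]
33.0 far 125 [ 0.0843 -0.0003  0.1638] zmax 0.1974 side 302 [-0.0272  0.0421] rim z [np.float64(0.1029), np.float64(0.1083), np.float64(0.1052)]
33.05 far 127 [8.390e-02 1.000e-04 1.636e-01] zmax 0.197 side 307 [-0.0256  0.0422] rim z [np.float64(0.1041), np.float64(0.1089), np.float64(0.1049)]
33.1 far 123 [0.0843 0.0006 0.1636] zmax 0.1987 side 309 [-0.0256  0.0427] rim z [np.float64(0.102), np.float64(0.1095), np.float64(0.1057)]
clk 33.1 G [0.4212 0.1773 0.2947] stand [-0.1773  0.0033  0.2947] F [ 0.7  -0.88 -0.57] M [-0.12  0.18  0.01] w 0.06009769723533701 j [-0.99 -0.08  0.41  2.15  0.1   0.85  1.33]
```

```bash
python3 drive.py '0.03 0 -0.02 0 0 0; 0.06 0 -0.04 0 0 0; 0.06 0 -0.05 0 0 0; 0.06 0 -0.06 0 0 0; 0.06 0 -0.06 0 0 0' | grep -E 'contact|tcp'
for i in 1 2 3 4 5 6 7 8; do python3 drive.py '0 0 0 0 0 0; 0 0 0 0 0 0; 0 0 0 0 0 0; 0 0 0 0 0 0; 0 0 0 0 0 0' >/dev/null; done
python3 -c "
from rock import *
rock(10)
for n in ('scene','top'):
    im,d=r.grab_frame(n); L=(pts(n,d).reshape(-1,3)-PIN)@Rs
    for a,b in((-.082,-.06),(-.055,-.03),(-.008,.008),(.03,.055),(.06,.08)):
        h=L[(L[:,0]>a)&(L[:,0]<b)&(abs(L[:,1])<.012)&(L[:,2]>.17)&(L[:,2]<.225)]
        print(n,a,len(h),h.mean(0).round(4) if len(h) else 0, np.percentile(h[:,2],90).round(4) if len(h) else 0)
    c=box(L,-.045,.045,-.04,.04,.10,.12); print('carton',len(c),rect(c) if len(c)>5 else 0,c[:,2].mean(), np.polyfit(c[:,0],c[:,2],1))
"
```

```text
tcp_pos: [0.3453, 0.1467, 0.3951]
contact_force: [-0.1, 0.2, 0.6]
37.65 far 123 [0.0842 0.0021 0.1634] zmax 0.1977 side 326 [-0.0301  0.0446] rim z [np.float64(0.1019), np.float64(0.1093), np.float64(0.1065)]
37.7 far 127 [0.084  0.0016 0.1638] zmax 0.1969 side 327 [-0.03    0.0441] rim z [np.float64(0.1045), np.float64(0.1099), np.float64(0.1063)]
37.75 far 127 [0.0841 0.0007 0.1634] zmax 0.199 side 310 [-0.0304  0.044 ] rim z [np.float64(0.1023), np.float64(0.1086), np.float64(0.1065)]
37.8 far 126 [0.0842 0.0006 0.1632] zmax 0.1981 side 316 [-0.0282  0.0432] rim z [np.float64(0.1026), np.float64(0.1081), np.float64(0.1065)]
37.85 far 123 [ 8.440e-02 -1.000e-04  1.636e-01] zmax 0.1995 side 311 [-0.0263  0.0429] rim z [np.float64(0.101), np.float64(0.1085), np.float64(0.1049)]
37.9 far 124 [ 0.0842 -0.0004  0.1639] zmax 0.1974 side 309 [-0.0287  0.0423] rim z [np.float64(0.1022), np.float64(0.1085), np.float64(0.1056)]
37.95 far 123 [ 0.084  -0.0003  0.1646] zmax 0.1978 side 306 [-0.028   0.0422] rim z [np.float64(0.1009), np.float64(0.1094), np.float64(0.11)]
38.0 far 129 [ 8.400e-
[... 394 characters left out ...]
0.1087), np.float64(0.1048)]
scene -0.082 26 [-0.072   0.0044  0.1872] 0.1919
scene -0.055 30 [-0.0408  0.003   0.187 ] 0.1907
scene -0.008 30 [-0.0005  0.0031  0.2043] 0.2116
scene 0.03 8 [ 0.0401 -0.0007  0.1887] 0.1917
scene 0.06 20 [0.0702 0.0004 0.1911] 0.1959
carton 300 (array([-2.6,  6. ]), array([76.7, 86. ]), 83.7) 0.10620834495305878 [0.02818174 0.10619636]
top -0.082 18 [-0.072   0.0003  0.1891] 0.1915
top -0.055 21 [-0.0423  0.0002  0.1884] 0.1924
top -0.008 31 [-0.0006  0.0003  0.2053] 0.2129
top 0.03 12 [ 0.0394 -0.0028  0.1916] 0.1951
top 0.06 7 [ 0.07   -0.0049  0.1932] 0.1969
carton 226 (array([-3.2,  7. ]), array([74.7, 65.4]), 0.4) 0.107212151645039 [0.04156189 0.10729407]
```

```bash
python3 -c "
from bench import r
print(r.hand_in())"
```

```text
the job is handed in; nothing more can be done
None
```

I steadied the hook, hung the loaded carrier on it by its raised middle and let go, then handed the job in at about 38 s of the 72 s. On the last look the carrier was about 1.7° off level, swinging about ±1.6 mm at the tray and not yet dying away, with the carton in its middle compartment. I moved nothing else on purpose; the empty carrier was in its place in the last pictures that showed it. I have not seen the verdict.

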